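# Reload the spring-fed slide-cassette magazine

## Robot

A 6-joint arm with a two-finger parallel gripper is mounted at the origin on a cart in front of the work surface, level with it; the furniture and walls round the work are solid. World frame = base frame: x ahead of the robot, y to its left, z up, the work surface at z = 0. Lengths are in m, angles in rad, forces in N, time in s.
With the tool pointing down it reaches from about 0.35 to 0.975 m from the base axis. Payload 7.1 kg.
Tool frame: the origin (TCP) lies at the very end of the fingers, on their centre line; the grasp point (between the pads) lies 19 mm behind it; z points along the fingers, y is the line along which they close (so a half turn about z gives the same grasp; the last joint's range is limited). The gripper opens to 88 mm and grips with 3 to 60 N. Pads are 20 mm wide; open, the fingers measure 115 mm over their backs; the gripper's body (75 mm by 178 mm) begins 61 mm behind the grasp point.
Start: joints at [1.112, 0.423, 1.63, -0, 1.089, -0.019], TCP at [0.266, 0.566, 0.223] pointing down, gripper open.
Joint ranges: [-3, 3], [-0.9, 2.11], [0.09, 2.58], [-1.31, 4.45], [0.11, 2.69], [-2.54, 2.54]. Speed limits (rad/s): [2.39, 2.39, 3.01, 3.14, 3.14, 3.14].

## Interface

Orientations are given as a 3x3 rotation matrix whose columns are the frame's x, y, z axes.
In Python, from workcell import ctrl gives the robot as it stands.
- The arm moves only by the tool carry_out, never from a script. Its argument "plan" is a list of rows, each an object of numbers: "tx", "ty", "tz": the shift along the tool's x, y, z in m; "rx", "ry", "rz": the turn, a rotation vector about the tool's x, y, z in degrees. A call has 1 to 5 rows; each row shifts and turns the commanded pose from where the row before left it, along the tool's axes as they then stand; what a row does not reach is not made up. A row lasts 1/8 s, in which the tool goes at most 62.5 mm and 10.7 degrees, less where a joint would pass 70% of its speed; a pose out of reach is approached as far as the arm can. A call with a gripper value outside its range is refused whole. "grip" is the finger opening in m, from 0 to 0.0878, set as the call begins (left out, the last holds). The fingers move at their own pace and stop on an object; "squeeze" is the grip in N (left out, the last holds). Time passes only in rows, so rows that do not move let the fingers close. It gives the time, the measured TCP pose, the force, the opening and the grip force at its end, in the units of the state.
- ctrl.get_obs(): the state, without advancing time (a new reading comes with each control period).
- ctrl.grab_frame(name): name is "scene" or "top" or "wrist"; returns a dict with "img" (480x640x3 uint8, red, green, blue), "fov_y" (degrees; the focal length in pixels is half the picture's height over the tangent of half this angle, whatever the lens; pixels are square), "cx", "cy" (the principal point, pixels), "k1" (the pictures are not rectified: a ray, as slopes to the right and down, at radius r is drawn at 1 + k1 r^2 times it, then the intrinsics apply), "origin" and "orientation" of the camera in the world. Camera axes: x right, y down, z forward; pixel columns grow to the right and rows downward; lengths in m; the calibration is good to about 2 mm. A picture is of the moment at which its call begins. There is no depth.
- ctrl.job_done(): hands the job in; it is judged then, once.
Trained networks look in the newest picture that a camera, given by its name, has taken for a name from the list of things; names that differ only in an ending like _2 or _b are one class to them, and where a whole thing is asked for, a point or a joint stands for the part that bears it (a point fixed in the world has none). Each returns a list of dicts, best first, with "score" (0 to 1); they miss things now and then, are a little off and sometimes report something else, mostly with a low value. They report only what shows in the picture. A call takes as long as a camera call. They do not tell look-alikes from the thing itself.
- ctrl.boxes_of(query, camera): "bbox" ([left, top, right, bottom] in pixels, round what is visible of it).
- ctrl.landmark_of(query, camera): "at" ([column, row] in pixels: a listed point, or the origin of a listed thing).
The state is a dict: "time": time; "joint_pos": joint angles; "joint_vel": joint speeds; "joint_torque": joint torques, N m; "position": TCP position; "orientation": TCP orientation; "wrist_force": force on the tool from outside, world axes, zero at the start; "ft_torque": the same for the moment, N m; "gripper_width": finger opening in m; "finger_force": force on a finger pad.
Only numpy, scipy, OpenCV 4.12 (cv2) and the standard library are available. Lean on these libraries where they do the work, as an engineer would, in place of code of your own. Each camera call takes 0.05 s, during which the arm holds its last target. There are 200 camera calls.

## Task

Get the cassette magazine ready for a run: slide its yellow keeper fully open, take out the red transport block and lay it in the white tub, then load every white and blue cassette on the worktop, each pushed flat down against the sprung follower and slid under the lips until it is home against the back wall. Once they are all in, slide the keeper fully closed behind them; leave the bottle, beaker, tape and timer where they are.

Things in the scene. Friction and masses are not known exactly. Their poses are not given: they have to be found in the camera images.
- magazine: The fixed grey and aluminium spring-fed magazine; place and yaw vary. Origin on the worktop under the centre of the loaded stack; +x from the open loading mouth to the back wall (away from the robot), y left, z up. Base plate x -92 to 58 mm. From x -50 to 20 its sides and top are open, so that fingers can straddle a cassette there. Room for five cassettes, one on another.
- magazine_home (a point): Point 124 mm above the magazine's origin, same axes: where the centre of the top face of the uppermost held cassette lies. The back wall's face is 51 mm ahead (+x), so a cassette pushed home has its centre at x 0 to 1 mm. The spring holds the top cassette up against the lips; those below lie 16 mm lower each.
- magazine_load (a point): Point 32 mm before magazine_home (-x), same height and axes: put a cassette in flat with its centre over this point, clear of the lips, push it down on the follower (or on the item held there) until its top is some 3 mm under the lips, slide it 32 mm to +x to the back wall, let go, and the spring lifts it to the lips. To unload, press down a little, draw back to here, lift.
- magazine_lips (a point): Point midway between the front edges of the two steel lips, level with their underside, 28 mm ahead (+x) of magazine_home. The lips are 6 mm thick, reach 29 mm on to the back wall and cover y 12 to 31 mm each side, with a lead-in ramp 4 mm before them. The channel under them is 48 mm wide between side walls, with flared entry 8 mm before them.
- follower (a joint): Travel of the orange follower plate (100 x 36 mm, x -52 to 48 in the magazine) down against its spring, m: 0 at the top (plate 2 mm under the lips' underside), 0.090 at the bottom; about 0.014 with one item under the lips and 0.016 more for each further one. It pushes up with about 4 N at the top and 1 N more per 10 mm (13 N fully loaded).
- keeper (a joint): The yellow keeper gate across the loading mouth, m: 0 = fully closed, 0.060 = fully open; it slides to the magazine's own -y (right), stays where left, about 1.5 N friction. Its blade (44 mm wide, 45 to 121 mm above the worktop, 54 to 60 mm before the magazine's origin) bars the mouth when closed, and closes freely only behind cassettes that are home (tails at 50 mm).
- keeper_grip (a point): Centre of the keeper's black grip block, 14 mm along the magazine's x, 30 mm along its y, 30 mm tall (122 to 152 mm above the worktop is free of other parts all round). When closed it lies 57 mm before and 50 mm to the right of the magazine's origin, 137 mm up; it moves with the keeper, axes parallel to the magazine's.
- transport_block_center (a point): Centre of the red transport block, 100 x 44 x 16 mm (long axis x, z up), 60 g, like a cassette; at the start it is home in the magazine under the lips.
- transport_block: The red transport block; origin under its centre (8 mm below the centre).
- tub_floor (a point): Centre of the inner floor (4 mm up) of the fixed white tub, open on top: inside 112 (x) x 146 (y) mm, rim 129 x 164 mm, 65 mm high; axes along its sides, place and yaw vary.
- cassette_0_center (a point): Centre of a white and blue slide cassette, 100 x 44 x 16 mm (long axis x, either end may lead; z up), 40 to 85 g, lying flat on the worktop at the start, its centre 8 mm up. May be absent.
- cassette_0: The same cassette; origin under its centre (8 mm below the centre).
- cassette_1_center (a point): Centre of a white and blue slide cassette, 100 x 44 x 16 mm (long axis x, either end may lead; z up), 40 to 85 g, lying flat on the worktop at the start, its centre 8 mm up. May be absent.
- cassette_1: The same cassette; origin under its centre (8 mm below the centre).
- cassette_2_center (a point): Centre of a white and blue slide cassette, 100 x 44 x 16 mm (long axis x, either end may lead; z up), 40 to 85 g, lying flat on the worktop at the start, its centre 8 mm up. May be absent.
- cassette_2: The same cassette; origin under its centre (8 mm below the centre).
- cassette_3_center (a point): Centre of a white and blue slide cassette, 100 x 44 x 16 mm (long axis x, either end may lead; z up), 40 to 85 g, lying flat on the worktop at the start, its centre 8 mm up. May be absent.
- cassette_3: The same cassette; origin under its centre (8 mm below the centre).
- cassette_4_center (a point): Centre of a white and blue slide cassette, 100 x 44 x 16 mm (long axis x, either end may lead; z up), 40 to 85 g, lying flat on the worktop at the start, its centre 8 mm up. May be absent.
- cassette_4: The same cassette; origin under its centre (8 mm below the centre).
- timer: Bystander, loose: white timer with coloured keys, 62 x 66 x 18 mm; origin under its centre.
- beaker: Bystander, loose: clear beaker, 62 mm across, 81 mm high; origin under its centre.
- tape_roll: Bystander, loose: tan roll of tape, 94 mm across, 24 mm high; origin under its centre.
- bottle_b: Bystander, loose: small bottle with blue cap, 56 mm across, 99 mm high; origin under its centre.
There are look-alikes about, which are no part of the job. Of the things that look like the transport_block, the largest one is meant.

How it is judged:
By the outcome, as a careful person would: the job done as asked, in the order asked, and still so for the second after the job is handed in, with the robot touching nothing.
Of cassette_0, cassette_1, cassette_2, cassette_3, cassette_4 only 3 to 5 are there at a start; the rules pass over those that are not, and their reading is None.
At some moment in a run one of cassette_0, cassette_1, cassette_2, cassette_3, cassette_4 may be knocked a few centimetres aside while the robot is not near it.
It also fails if it takes over 210 s, if anything falls off the work surface, if the arm or the gripper's body presses on something with over 40 N, if the wrist force passes 120 N, or if a joint passes its speed limit or range.

## Working session

There is one attempt and no reset: what is moved stays moved. The work goes in short steps, Python scripts to look and compute and a tool call to move; the robot and the scene stay as the last step left them, time stands still between calls to the robot, and variables do not carry over. Pictures are saved under pics/ and viewed, at most 14 in all, crops included, and the job is handed in when it is done.

Besides the shell and the picture viewer there is one more tool, called after "Request:" as a command line: name --argument value ..., lists and objects as JSON in quotes. carry_out: Moves the arm, as the interface text tells. Its arguments: {"type":"object","properties":{"plan":{"type":"array","items":{"type":"object","properties":{"tx":{"type":"number"},"ty":{"type":"number"},"tz":{"type":"number"},"rx":{"type":"number"},"ry":{"type":"number"},"rz":{"type":"number"}}}},"grip":{"type":"number"},"squeeze":{"type":"number"}},"required":["plan"]}

```bash
mkdir -p pics; ls; cat > h.py <<'E'
import numpy as np, cv2
from workcell import ctrl
def ray(f,p):
    F=240/np.tan(np.radians(f['fov_y'])/2)
    d=np.array([(p[0]-f['cx'])/F,(p[1]-f['cy'])/F]); s=d.copy()
    for _ in range(20): s=d/(1+f['k1']*(s@s))
    R=np.array(f['orientation']); v=R@np.array([s[0],s[1],1]); return np.array(f['origin']),v
def at_z(f,p,z):
    o,v=ray(f,p); return o+v*(z-o[2])/v[2]
def proj(f,P):
    F=240/np.tan(np.radians(f['fov_y'])/2)
    c=np.array(f['orientation']).T@(np.array(P)-f['origin']); s=c[:2]/c[2]
    return s*(1+f['k1']*(s@s))*F+[f['cx'],f['cy']]
def save(f,n): cv2.imwrite(n,f['img'][:,:,::-1])
E
python3 - <<'E'
from h import *
for n in ['top','scene']:
    f=ctrl.grab_frame(n); save(f,f'pics/{n}0.png')
    print(n,f['fov_y'],f['k1'],np.round(f['origin'],3),np.round(f['orientation'],2).tolist())
    zs=dict(magazine_home=.124,magazine_load=.124,magazine_lips=.124,magazine=0,keeper_grip=.137,transport_block_center=.116,tub_floor=.004,cassette_0_center=.008,timer=0,beaker=0,tape_roll=0,bottle_b=0)
    for q,z in zs.items():
        for r in ctrl.landmark_of(q,n):
            print(q,round(r['score'],2),np.round(r['at']),np.round(at_z(f,r['at'],z),3))
print(ctrl.get_obs())
E
```

```text
pics
top 57.502772670726735 0.035282983746767166 [ 0.382 -0.02   1.043] [[-0.0, -0.98, 0.21], [-1.0, 0.0, -0.0], [0.0, -0.21, -0.98]]
magazine_home 0.93 [294. 231.] [0.596 0.029 0.124]
magazine_home 0.24 [153. 304.] [0.442 0.32  0.124]
magazine_lips 0.69 [370. 344.] [ 0.359 -0.128  0.124]
magazine_lips 0.67 [293. 216.] [0.627 0.031 0.124]
magazine_lips 0.39 [153. 303.] [0.443 0.32  0.124]
magazine 0.74 [298. 242.] [0.595 0.026 0.   ]
keeper_grip 0.53 [323. 254.] [ 0.542 -0.032  0.137]
transport_block_center 0.92 [272. 315.] [0.416 0.075 0.116]
transport_block_center 0.91 [389. 272.] [ 0.505 -0.172  0.116]
transport_block_center 0.69 [291. 229.] [0.601 0.036 0.116]
transport_block_center 0.6 [255. 183.] [0.706 0.117 0.116]
transport_block_center 0.19 [294. 227.] [0.606 0.03  0.116]
tub_floor 0.75 [474. 292.] [ 0.474 -0.388  0.004]
tub_floor 0.23 [259. 180.] [0.752 0.124 0.004]
cassette_0_center 0.89 [205. 292.] [0.475 0.243 0.008]
timer 0.77 [368. 344.] [ 0.355 -0.137  0.   ]
beaker 0.58 [359. 172.] [ 0.775 -0.126  0.   ]
tape_roll 0.84 [258. 181.] [0.753 0.128 0.   ]
tape_roll 0.25 [
[... 1214 characters left out ...]
, 'joint_vel': array([-1.23588924e-03, -1.00213599e-03, -4.16543895e-04,  6.88753080e-05,
       -1.61827669e-03, -3.87397756e-04]), 'joint_torque': array([-1.33648955e-03, -5.44589317e+01, -2.74030387e+01,  6.43556798e-02,
        1.70273264e-02, -1.68435463e-05]), 'position': array([0.26606943, 0.56551136, 0.22267462]), 'orientation': array([[-9.04839771e-01,  4.25752263e-01,  1.23776907e-05],
       [ 4.25752262e-01,  9.04839770e-01, -2.67181837e-05],
       [-2.25751540e-05, -1.89058454e-05, -1.00000000e+00]]), 'wrist_force': array([ 0.44476421, -0.64701578,  0.27338348]), 'ft_torque': array([0.02094822, 0.06120454, 0.00901819]), 'finger_force': 0.0, 'gripper_width': 0.08815093809206904}
```

View pics/top0.png

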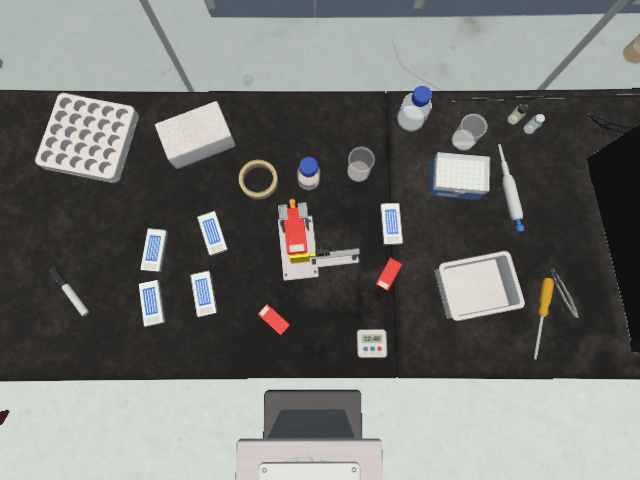

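View pics/scene0.png

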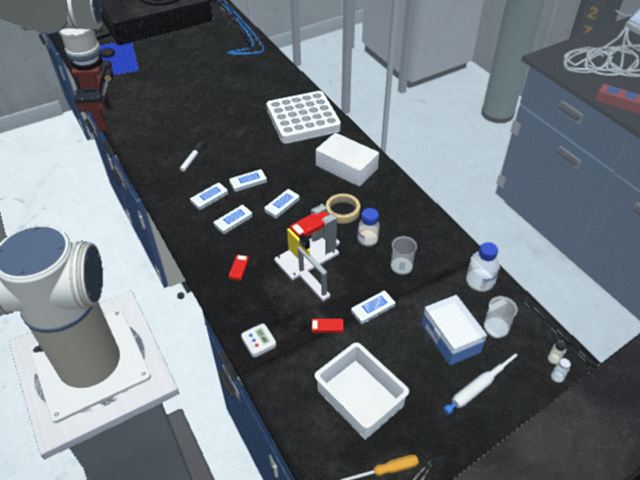

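```bash
cat > m.py <<'E'
from h import *
def rects(f,mask,z,amin=150):
    n,lab,st,_=cv2.connectedComponentsWithStats(mask.astype(np.uint8)); out=[]
    for i in range(1,n):
        if st[i,4]<amin: continue
        cs,_=cv2.findContours((lab==i).astype(np.uint8),cv2.RETR_EXTERNAL,cv2.CHAIN_APPROX_NONE)
        c=max(cs,key=len)[:,0].astype(float)
        W=np.array([at_z(f,p,z)[:2] for p in c]).astype(np.float32)
        (x,y),(a,b),t=cv2.minAreaRect(W*1000)
        if a<b: a,b,t=b,a,t+90
        out.append((np.round([x,y,a,b],1),round((t+90)%180-90,1),np.round(c.mean(0))))
    return out
E
python3 - <<'E'
from m import *
for n in ['top','scene']:
    f=ctrl.grab_frame(n); im=f['img'].astype(int); h=cv2.cvtColor(f['img'],cv2.COLOR_RGB2HSV).astype(int)
    blue=(h[...,0]>100)&(h[...,0]<125)&(h[...,1]>90)&(h[...,2]>90)
    white=(im.min(2)>150)|blue
    print(n)
    for r in rects(f,white,.016):
        if 60<r[0][2]<140 and 30<r[0][3]<80:print('w',*r)
    red=(im[...,0]>150)&(im[...,1]<90)&(im[...,2]<90)
    for r in rects(f,red,.124,60): print('r',*r)
    yel=(im[...,0]>140)&(im[...,1]>120)&(im[...,2]<70)
    for r in rects(f,yel,.121,10): print('y',*r)
    for b in ctrl.landmark_of('cassette_0_center',n): print(b['score'],at_z(f,b['at'],.008))
    if n=='top':
        save(dict(img=cv2.resize(f['img'][190:350,230:390],None,fx=4,fy=4,interpolation=2)[:600]),'pics/c1.png')
E
```

```text
top
w [7.755e+02 6.000e-01 7.360e+01 4.700e+01] 0.3 [309. 171.]
w [ 748.9 -308.1   99.1   55.3] 24.9 [436. 182.]
w [ 638.1 -198.4  103.2   46.4] 2.7 [391. 224.]
w [616.2 231.6 103.1  45.1] 19.9 [212. 233.]
w [575.6 369.8 101.4  44.9] -4.9 [153. 250.]
w [471.2 245.3 100.7  46.9] 12.6 [203. 294.]
w [451.  365.5 100.2  45.3] 10.7 [151. 302.]
w [ 357.7 -143.3   65.3   57.4] 89.9 [371. 343.]
r [596.9  28.2 102.2  43.1] 8.1 [295. 231.]
r [ 502.1 -170.7   65.3   29. ] -30.4 [388. 275.]
r [410.5  72.7  58.5  28.5] 48.3 [270. 318.]
y [657.4  34.6  16.    8.8] 0.4 [292. 204.]
y [544.6  16.2  42.8   6.5] 85.7 [301. 255.]
y [ 454.  -495.4   81.2   18.7] -15.9 [546. 296.]
0.79 [0.47383093 0.24229886 0.008     ]
0.28 [ 0.56951222 -0.0290947   0.008     ]
scene
w [ 364.3 1479.4  108.4   52.7] -30.6 [74. 31.]
w [576.2 371.1 100.9  49.1] -5.5 [248. 179.]
w [452.  367.7 102.7  47.9] 12.2 [208. 194.]
w [617.  234.7 102.6  47.4] 19.7 [281. 202.]
w [472.4 247.8 102.5  48. ] 12.5 [232. 218.]
w [-127.1  291.    98.9   34.1] -73.0 [  6. 294.]
w [ 639.5 -198.1  102.    47.5] 2.8 [373. 306.]
w [ 878.6 -372.9  120.9   56.9] 35.4 [499. 314.]
w [ 358.  -143.6   70.6   62.5] -89.4 [258. 339.]
r [598.9  29.1  98.7  48.9] 7.4 [307. 223.]
r [382.3  -9.2  69.   30.2] 48.3 [239. 266.]
r [ 477.4 -254.6   64.8   28.5] -30.3 [326. 324.]
y [533.2  -0.7  87.6  27.1] 66.5 [293. 239.]
y [544.8 -48.5  14.3   7.6] -82.8 [307. 251.]
y [ 430.8 -578.8   81.3   20. ] -14.2 [396. 464.]
0.71 [0.46168511 0.24506248 0.008     ]
0.46 [0.62224233 0.13867699 0.008     ]
```

View pics/c1.png

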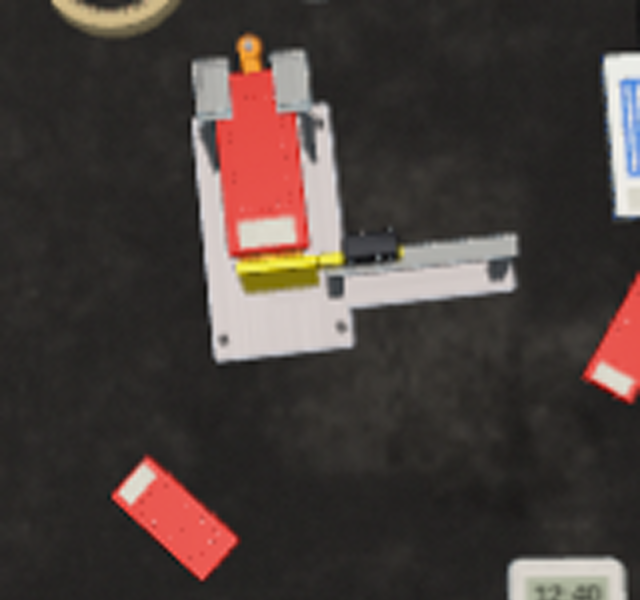

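```bash
cat > go.py <<'E'
import numpy as np, sys
from workcell import ctrl
# prints rows from the current pose through targets (x,y,z mm, phi deg of tool y, optional mm/row)
def plan(targets,start=None):
    o=ctrl.get_obs()
    if start is None:
        R=np.array(o['orientation']); p=np.array(o['position'])*1000; phi=np.degrees(np.arctan2(R[1,1],R[0,1]))
    else: p=np.array(start[:3],float); phi=start[3]
    print('t',round(o['time'],2),'pos',np.round(p,1),'phi',round(phi,2),'tilt',np.round(np.array(o['orientation'])[:,2],4)[:2],'F',np.round(o['wrist_force'],1),'w',round(o['gripper_width'],4))
    for t in targets:
        t=list(t); q=np.array(t[:3],float); st=t[4] if len(t)>4 else 60
        dphi=(t[3]-phi+180)%360-180
        n=max(1,int(np.ceil(max(np.linalg.norm(q-p)/st,abs(dphi)/10.5)))); rows=[]
        for i in range(n):
            a=np.radians(phi+dphi*i/n); d=(q-p)/n
            ex=[-np.sin(a),np.cos(a)]; ey=[np.cos(a),np.sin(a)]
            rows.append([round(v,1) for v in (d[0]*ex[0]+d[1]*ex[1], d[0]*ey[0]+d[1]*ey[1], -d[2], -dphi/n)])
        print('->',np.round(t,1),n,'rows'); 
        if dphi==0 or abs(dphi)<.01: print('  each',rows[0])
        else: [print('  ',r) for r in rows]
        p=q; phi=t[3]
E
python3 - <<'E'
from go import *
plan([(540,20,380,96.3)])
E
```

```text
t 1.5 pos [266.1 565.5 222.7] phi 64.81 tilt [0. 0.] F [ 0.2 -0.4 -0.1] w 0.0877
-> [540.   20.  380.   96.3] 11 rows
   [np.float64(-43.6), np.float64(-34.3), np.float64(-14.3), np.float64(-2.9)]
   [np.float64(-41.9), np.float64(-36.4), np.float64(-14.3), np.float64(-2.9)]
   [np.float64(-40.0), np.float64(-38.5), np.float64(-14.3), np.float64(-2.9)]
   [np.float64(-38.0), np.float64(-40.4), np.float64(-14.3), np.float64(-2.9)]
   [np.float64(-36.0), np.float64(-42.3), np.float64(-14.3), np.float64(-2.9)]
   [np.float64(-33.8), np.float64(-44.0), np.float64(-14.3), np.float64(-2.9)]
   [np.float64(-31.6), np.float64(-45.6), np.float64(-14.3), np.float64(-2.9)]
   [np.float64(-29.3), np.float64(-47.2), np.float64(-14.3), np.float64(-2.9)]
   [np.float64(-26.9), np.float64(-48.6), np.float64(-14.3), np.float64(-2.9)]
   [np.float64(-24.4), np.float64(-49.8), np.float64(-14.3), np.float64(-2.9)]
   [np.float64(-21.9), np.float64(-51.0), np.float64(-14.3), np.float64(-2.9)]
```

Request:
carry_out --plan '[{"rz": -10.5, "tz": -0.04}, {"rz": -10.5, "tz": -0.04}, {"rz": -10.5, "tz": -0.04}, {"tx": -0.019, "ty": -0.052}, {"tx": -0.019, "ty": -0.052}]'

```text
$.plan[0]: bad value
```

Request:
carry_out --plan '[{"tx": -0.019, "ty": -0.052}, {"tx": -0.019, "ty": -0.052}, {"tx": -0.019, "ty": -0.052}, {"tx": -0.019, "ty": -0.052}, {"tx": -0.019, "ty": -0.052}]'

```text
$.plan[0]: bad value
```

Request:
carry_out --plan '[{"tx": -0.019, "ty": -0.052}, {"tx": -0.019, "ty": -0.052}, {"tx": -0.019, "ty": -0.052}, {"tx": -0.019, "ty": -0.052}, {}]'

```text
$.plan[0]: bad value
```

```bash
python3 - <<'E'
from m import *
from go import plan
plan([])
f=ctrl.grab_frame('wrist'); save(f,'pics/w1.png'); print(np.round(f['origin'],4),np.round(f['orientation'],3).tolist(),f['fov_y'])
for q,z in dict(magazine_home=.124,magazine_load=.124,magazine_lips=.124,keeper_grip=.137).items():
    for r in ctrl.landmark_of(q,'wrist'): print(q,round(r['score'],2),np.round(r['at']),np.round(at_z(f,r['at'],z),4))
im=f['img'].astype(int); red=(im[...,0]>130)&(im[...,1]<90)&(im[...,2]<90)
for r in rects(f,red,.124,200): print('r',*r)
E
```

```text
t 1.5 pos [266.1 565.5 222.7] phi 64.81 tilt [0. 0.] F [ 0.2 -0.4 -0.1] w 0.0877
[0.1951 0.5989 0.3838] [[0.426, 0.868, 0.256], [0.905, -0.409, -0.12], [0.001, 0.283, -0.959]] 59.258495259031896
magazine_lips 0.51 [151. 470.] [0.3807 0.3641 0.124 ]
```

View pics/w1.png

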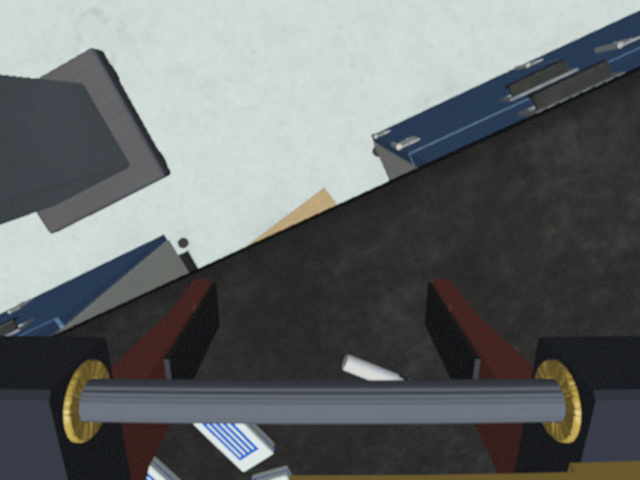

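Request:
carry_out --plan '[{"tx": 0, "ty": 0, "tz": -0.04, "rx": 0, "ry": 0, "rz": -10.5}, {"tx": 0, "ty": 0, "tz": -0.04, "rx": 0, "ry": 0, "rz": -10.5}, {"tx": 0, "ty": 0, "tz": -0.04, "rx": 0, "ry": 0, "rz": -10.5}, {"tx": -0.019, "ty": -0.052, "tz": 0, "rx": 0, "ry": 0, "rz": 0}, {"tx": -0.019, "ty": -0.052, "tz": 0, "rx": 0, "ry": 0, "rz": 0}]'

```text
time: 2.38
position: [0.3156, 0.4656, 0.3432]
orientation: [[-0.994, -0.111, 0.001], [-0.111, 0.994, 0.001], [-0.001, 0.001, -1.0]]
wrist_force: [0.4, -0.8, 0.6]
gripper_width: 0.0878
finger_force: 0.0
```

Request:
carry_out --plan '[{"tx": -0.019, "ty": -0.052, "tz": 0, "rx": 0, "ry": 0, "rz": 0}, {"tx": -0.019, "ty": -0.052, "tz": 0, "rx": 0, "ry": 0, "rz": 0}, {"tx": -0.019, "ty": -0.052, "tz": 0, "rx": 0, "ry": 0, "rz": 0}, {"tx": -0.019, "ty": -0.052, "tz": 0, "rx": 0, "ry": 0, "rz": 0}, {"tx": -0.019, "ty": -0.052, "tz": 0, "rx": 0, "ry": 0, "rz": 0}]'

```text
time: 3.0
position: [0.4388, 0.2167, 0.343]
orientation: [[-0.994, -0.11, 0.001], [-0.11, 0.994, 0.0], [-0.001, 0.0, -1.0]]
wrist_force: [0.1, 1.0, 0.4]
gripper_width: 0.0881
finger_force: 0.0
```

Request:
carry_out --plan '[{"tx": -0.019, "ty": -0.052, "tz": 0, "rx": 0, "ry": 0, "rz": 0}, {"tx": -0.019, "ty": -0.052, "tz": 0, "rx": 0, "ry": 0, "rz": 0}, {"tx": -0.019, "ty": -0.052, "tz": 0, "rx": 0, "ry": 0, "rz": 0}, {"tx": -0.019, "ty": -0.052, "tz": 0, "rx": 0, "ry": 0, "rz": 0}, {"tx": 0, "ty": 0, "tz": 0, "rx": 0, "ry": 0, "rz": 0}]'

```text
time: 3.62
position: [0.5377, 0.0169, 0.3425]
orientation: [[-0.994, -0.105, 0.0], [-0.105, 0.994, -0.0], [-0.0, -0.001, -1.0]]
wrist_force: [-0.3, -0.1, 1.0]
gripper_width: 0.0878
finger_force: 0.0
```

```bash
python3 - <<'E'
from m import *
from go import plan
plan([])
f=ctrl.grab_frame('wrist'); save(f,'pics/w2.png'); print(np.round(f['origin'],4),np.round(f['orientation'],3).tolist(),f['fov_y'])
for q,z in dict(magazine_home=.124,magazine_load=.124,magazine_lips=.124,keeper_grip=.137).items():
    for r in ctrl.landmark_of(q,'wrist'): print(q,round(r['score'],2),np.round(r['at']),np.round(at_z(f,r['at'],z),4))
im=f['img'].astype(int); red=(im[...,0]>130)&(im[...,1]<90)&(im[...,2]<90)
for r in rects(f,red,.124,200): print('r',*r)
E
```

```text
t 3.62 pos [537.7  16.9 342.5] phi 96.04 tilt [ 0.0003 -0.0005] F [-0.3 -0.1  1. ] w 0.0878
[0.4597 0.0091 0.5036] [[-0.105, 0.954, 0.282], [0.994, 0.101, 0.03], [-0.0, 0.283, -0.959]] 59.258495259031896
magazine_lips 0.7 [329. 288.] [0.623  0.0339 0.124 ]
keeper_grip 0.93 [269. 205.] [ 0.5441 -0.0291  0.137 ]
keeper_grip 0.51 [388. 346.] [0.6731 0.0971 0.137 ]
r [422.4  66.5  57.1  25.8] 48.5 [393.  73.]
r [ 502.9 -141.8   57.4   25.8] -30.3 [148. 143.]
r [598.8  30.4 107.9  43.8] 6.0 [328. 259.]
```

View pics/w2.png

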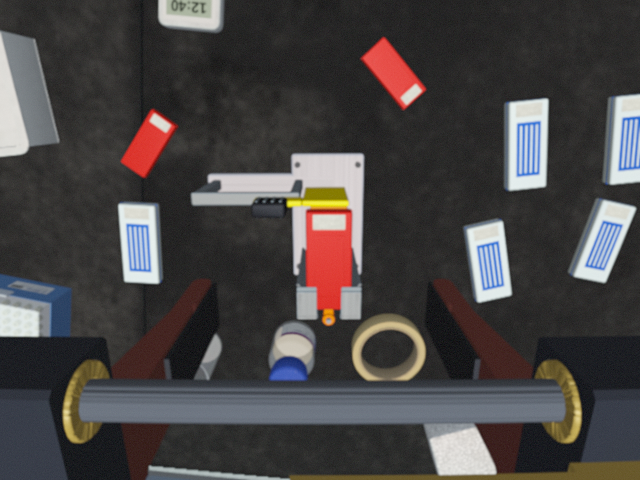

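Request:
carry_out --grip 0.055 --plan '[{"tx": -0.003, "ty": -0.045, "tz": 0, "rx": 0, "ry": 0, "rz": 0}, {"tx": 0, "ty": 0, "tz": 0.05, "rx": 0, "ry": 0, "rz": 0}, {"tx": 0, "ty": 0, "tz": 0.05, "rx": 0, "ry": 0, "rz": 0}, {"tx": 0, "ty": 0, "tz": 0.02, "rx": 0, "ry": 0, "rz": 0}, {"tx": 0, "ty": 0, "tz": 0, "rx": 0, "ry": 0, "rz": 0}]'

```text
time: 4.5
position: [0.5432, -0.0233, 0.2213]
orientation: [[-0.994, -0.111, -0.003], [-0.111, 0.994, 0.0], [0.003, 0.001, -1.0]]
wrist_force: [-0.2, -0.7, -0.1]
gripper_width: 0.055
finger_force: 0.0
```

```bash
python3 - <<'E'
from m import *
from go import plan
f=ctrl.grab_frame('wrist'); save(f,'pics/w3.png')
plan([(545,-28,130,96)])
for q,z in dict(magazine_home=.124,magazine_load=.124,magazine_lips=.124,keeper_grip=.137).items():
    for r in ctrl.landmark_of(q,'wrist'): print(q,round(r['score'],2),np.round(r['at']),np.round(at_z(f,r['at'],z),4))
print(proj(f,[.545,-.028,.137]),proj(f,[.597,.029,.124]),proj(f,[.5474,.0238,.124]))
E
```

```text
t 4.55 pos [544.3 -23.5 222.7] phi 96.39 tilt [-0.0008  0.0001] F [0.9 0.  0.2] w 0.0552
-> [545 -28 130  96] 2 rows
   [np.float64(-0.1), np.float64(-2.3), np.float64(46.4), np.float64(0.2)]
   [np.float64(-0.1), np.float64(-2.3), np.float64(46.4), np.float64(0.2)]
keeper_grip 0.54 [132. 275.] [ 0.576  -0.1393  0.137 ]
[312.84748678 247.13458605] [388.41139904 322.33211756] [392.44941177 252.92023084]
```

View pics/w3.png

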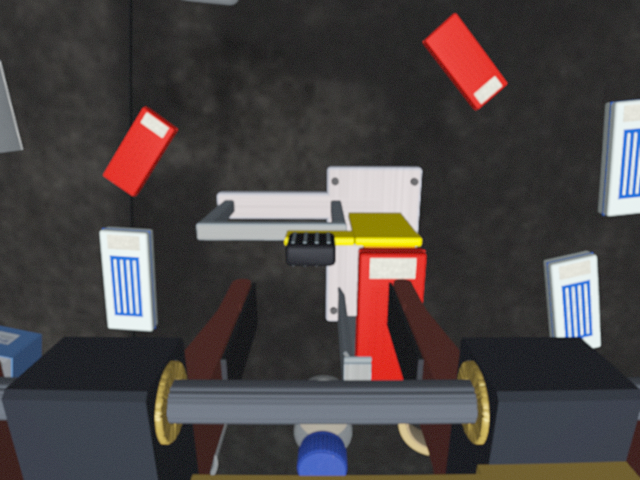

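Request:
carry_out --plan '[{"tx": 0.001, "ty": -0.0055, "tz": 0.045, "rx": 0, "ry": 0, "rz": 0}, {"tx": 0, "ty": 0, "tz": 0.046, "rx": 0, "ry": 0, "rz": 0}, {"tx": 0, "ty": 0, "tz": 0, "rx": 0, "ry": 0, "rz": 0}]'

```text
time: 5.12
position: [0.5422, -0.0299, 0.1299]
orientation: [[-0.994, -0.11, -0.005], [-0.11, 0.994, 0.0], [0.005, 0.001, -1.0]]
wrist_force: [-0.7, -0.3, -0.1]
gripper_width: 0.0554
finger_force: 0.0
```

Request:
carry_out --grip 0.02 --squeeze 8 --plan '[{"tx": 0, "ty": 0, "tz": 0, "rx": 0, "ry": 0, "rz": 0}, {"tx": 0, "ty": 0, "tz": 0, "rx": 0, "ry": 0, "rz": 0}, {"tx": 0, "ty": 0, "tz": 0, "rx": 0, "ry": 0, "rz": 0}, {"tx": 0, "ty": 0, "tz": 0, "rx": 0, "ry": 0, "rz": 0}, {"tx": 0, "ty": 0, "tz": 0, "rx": 0, "ry": 0, "rz": 0}]'

```text
time: 5.75
position: [0.5452, -0.0301, 0.1333]
orientation: [[-0.994, -0.11, 0.003], [-0.11, 0.994, -0.0], [-0.003, -0.0, -1.0]]
wrist_force: [-1.1, 0.2, 7.9]
gripper_width: 0.0295
finger_force: 8.0
```

Request:
carry_out --plan '[{"tx": 0, "ty": 0, "tz": -0.003, "rx": 0, "ry": 0, "rz": 0}, {"tx": 0, "ty": 0, "tz": 0, "rx": 0, "ry": 0, "rz": 0}, {"tx": 0, "ty": 0, "tz": 0, "rx": 0, "ry": 0, "rz": 0}]'

```text
time: 6.12
position: [0.5442, -0.0301, 0.1347]
orientation: [[-0.994, -0.11, 0.0], [-0.11, 0.994, -0.0], [-0.0, -0.0, -1.0]]
wrist_force: [2.3, -1.2, -3.9]
gripper_width: 0.0296
finger_force: 8.0
```

Request:
carry_out --plan '[{"tx": 0, "ty": -0.012, "tz": 0, "rx": 0, "ry": 0, "rz": 0}, {"tx": 0, "ty": -0.012, "tz": 0, "rx": 0, "ry": 0, "rz": 0}, {"tx": 0, "ty": -0.012, "tz": 0, "rx": 0, "ry": 0, "rz": 0}, {"tx": 0, "ty": -0.012, "tz": 0, "rx": 0, "ry": 0, "rz": 0}, {"tx": 0, "ty": -0.012, "tz": 0, "rx": 0, "ry": 0, "rz": 0}]'

```text
time: 6.75
position: [0.5505, -0.0896, 0.1346]
orientation: [[-0.994, -0.108, -0.001], [-0.108, 0.994, 0.002], [0.0, 0.002, -1.0]]
wrist_force: [1.9, 16.5, -1.8]
gripper_width: 0.0355
finger_force: 8.0
```

Request:
carry_out --plan '[{"tx": 0, "ty": -0.002, "tz": 0, "rx": 0, "ry": 0, "rz": 0}, {"tx": 0, "ty": 0, "tz": 0, "rx": 0, "ry": 0, "rz": 0}, {"tx": 0, "ty": 0, "tz": 0, "rx": 0, "ry": 0, "rz": 0}]'

```text
time: 7.12
position: [0.5505, -0.0896, 0.1345]
orientation: [[-0.994, -0.108, -0.001], [-0.108, 0.994, 0.004], [0.001, 0.004, -1.0]]
wrist_force: [2.3, 16.7, -2.3]
gripper_width: 0.036
finger_force: 8.0
```

Request:
carry_out --grip 0.07 --plan '[{"tx": 0, "ty": 0.002, "tz": 0, "rx": 0, "ry": 0, "rz": 0}, {"tx": 0, "ty": 0, "tz": 0, "rx": 0, "ry": 0, "rz": 0}, {"tx": 0, "ty": 0, "tz": 0, "rx": 0, "ry": 0, "rz": 0}, {"tx": 0, "ty": 0, "tz": -0.04, "rx": 0, "ry": 0, "rz": 0}, {"tx": 0, "ty": 0, "tz": -0.03, "rx": 0, "ry": 0, "rz": 0}]'

```text
time: 7.75
position: [0.5508, -0.0902, 0.2058]
orientation: [[-0.994, -0.109, 0.0], [-0.109, 0.994, -0.0], [-0.0, -0.0, -1.0]]
wrist_force: [0.5, -1.0, 0.0]
gripper_width: 0.0702
finger_force: 0.0
```

Request:
carry_out --plan '[{"tx": -0.03, "ty": 0.056, "tz": 0, "rx": 0, "ry": 0, "rz": 0}, {"tx": -0.03, "ty": 0.056, "tz": 0, "rx": 0, "ry": 0, "rz": 0}, {"tx": 0, "ty": 0, "tz": 0, "rx": 0, "ry": 0, "rz": 0}, {"tx": 0, "ty": 0, "tz": 0, "rx": 0, "ry": 0, "rz": 0}]'

```text
time: 8.25
position: [0.5968, 0.0259, 0.2044]
orientation: [[-0.994, -0.111, -0.001], [-0.111, 0.994, -0.001], [0.001, -0.0, -1.0]]
wrist_force: [-0.3, 0.0, 0.1]
gripper_width: 0.0702
finger_force: 0.0
```

```bash
python3 - <<'E'
from m import *
from go import plan
for n in ['top','scene']:
    f=ctrl.grab_frame(n)
    for r in ctrl.landmark_of('keeper_grip',n): print(round(r['score'],2),np.round(r['at']),np.round(at_z(f,r['at'],.137),3))
plan([(598,28,112,96.2)])
E
```

```text
0.73 [349. 248.] [ 0.555 -0.088  0.137]
0.74 [319. 252.] [ 0.561 -0.077  0.137]
t 8.45 pos [596.8  24.9 204.6] phi 96.21 tilt [-0.0004 -0.0002] F [ 0.7 -0.2  0.7] w 0.0697
-> [598.   28.  112.   96.2] 2 rows
  each [np.float64(-0.7), np.float64(1.5), np.float64(46.3), np.float64(0.0)]
```

Request:
carry_out --plan '[{"tx": -0.001, "ty": 0.002, "tz": 0.045, "rx": 0, "ry": 0, "rz": 0}, {"tx": 0, "ty": 0, "tz": 0.03, "rx": 0, "ry": 0, "rz": 0}, {"tx": 0, "ty": 0, "tz": 0.018, "rx": 0, "ry": 0, "rz": 0}, {"tx": 0, "ty": 0, "tz": 0, "rx": 0, "ry": 0, "rz": 0}, {"tx": 0, "ty": 0, "tz": 0, "rx": 0, "ry": 0, "rz": 0}]'

```text
time: 9.07
position: [0.5989, 0.0282, 0.1127]
orientation: [[-0.994, -0.109, 0.002], [-0.109, 0.994, 0.0], [-0.002, -0.0, -1.0]]
wrist_force: [-0.3, 0.2, -0.0]
gripper_width: 0.0698
finger_force: 0.0
```

Request:
carry_out --grip 0.035 --squeeze 5 --plan '[{"tx": 0, "ty": 0, "tz": 0, "rx": 0, "ry": 0, "rz": 0}, {"tx": 0, "ty": 0, "tz": 0, "rx": 0, "ry": 0, "rz": 0}, {"tx": 0, "ty": 0, "tz": 0, "rx": 0, "ry": 0, "rz": 0}, {"tx": 0, "ty": 0, "tz": 0, "rx": 0, "ry": 0, "rz": 0}]'

```text
time: 9.57
position: [0.5983, 0.0286, 0.1122]
orientation: [[-0.994, -0.11, 0.001], [-0.11, 0.994, 0.0], [-0.001, 0.0, -1.0]]
wrist_force: [-1.2, 0.7, 4.1]
gripper_width: 0.0438
finger_force: 5.0
```

```bash
python3 - <<'E'
from m import *
from go import plan
for i in range(4): plan([]); f=ctrl.grab_frame('wrist')
E
```

```text
t 9.57 pos [598.3  28.6 112.2] phi 96.31 tilt [0.0006 0.0003] F [-1.2  0.7  4.1] w 0.0438
t 9.62 pos [598.3  28.6 112.2] phi 96.31 tilt [0.0005 0.0003] F [-1.   1.8  4.6] w 0.0439
t 9.68 pos [598.3  28.7 112.1] phi 96.31 tilt [0.0005 0.0003] F [-1.5  2.   4.1] w 0.0442
t 9.72 pos [598.3  28.7 112.1] phi 96.31 tilt [0.0006 0.0003] F [-0.6  1.6  4.3] w 0.044
```

Request:
carry_out --squeeze 35 --plan '[{"tx": 0, "ty": 0, "tz": 0, "rx": 0, "ry": 0, "rz": 0}, {"tx": 0, "ty": 0, "tz": 0, "rx": 0, "ry": 0, "rz": 0}, {"tx": 0, "ty": 0, "tz": 0.002, "rx": 0, "ry": 0, "rz": 0}, {"tx": 0, "ty": 0, "tz": 0.002, "rx": 0, "ry": 0, "rz": 0}, {"tx": 0, "ty": 0, "tz": 0, "rx": 0, "ry": 0, "rz": 0}]'

```text
time: 10.4
position: [0.5982, 0.0285, 0.1075]
orientation: [[-0.994, -0.11, 0.0], [-0.11, 0.994, 0.0], [-0.0, 0.0, -1.0]]
wrist_force: [0.5, 4.1, 4.4]
gripper_width: 0.0434
finger_force: 35.0
```

Request:
carry_out --plan '[{"tx": 0.008, "ty": 0, "tz": 0, "rx": 0, "ry": 0, "rz": 0}, {"tx": 0.009, "ty": 0, "tz": 0, "rx": 0, "ry": 0, "rz": 0}, {"tx": 0.009, "ty": 0, "tz": 0, "rx": 0, "ry": 0, "rz": 0}, {"tx": 0.009, "ty": 0, "tz": 0, "rx": 0, "ry": 0, "rz": 0}, {"tx": 0, "ty": 0, "tz": 0, "rx": 0, "ry": 0, "rz": 0}]'

```text
time: 11.02
position: [0.5615, 0.0242, 0.1075]
orientation: [[-0.994, -0.11, -0.002], [-0.11, 0.994, -0.0], [0.002, -0.0, -1.0]]
wrist_force: [-1.6, -1.0, 5.4]
gripper_width: 0.0435
finger_force: 35.0
```

Request:
carry_out --plan '[{"tx": 0, "ty": 0, "tz": -0.01, "rx": 0, "ry": 0, "rz": 0}, {"tx": 0, "ty": 0, "tz": -0.03, "rx": 0, "ry": 0, "rz": 0}, {"tx": 0, "ty": 0, "tz": -0.05, "rx": 0, "ry": 0, "rz": 0}, {"tx": 0, "ty": -0.05, "tz": -0.02, "rx": 0, "ry": 0, "rz": 0}, {"tx": 0.025, "ty": -0.055, "tz": 0, "rx": 0, "ry": 0, "rz": 0}]'

```text
time: 11.65
position: [0.5512, -0.0832, 0.2195]
orientation: [[-0.994, -0.112, 0.003], [-0.112, 0.994, -0.0], [-0.003, -0.001, -1.0]]
wrist_force: [0.3, 0.4, 0.4]
gripper_width: 0.0436
finger_force: 35.0
```

Request:
carry_out --plan '[{"tx": 0.025, "ty": -0.055, "tz": 0, "rx": 0, "ry": 0, "rz": 0}, {"tx": 0.025, "ty": -0.055, "tz": 0, "rx": 0, "ry": 0, "rz": 0}, {"tx": 0, "ty": 0, "tz": 0, "rx": 0, "ry": 0, "rz": 0}]'

```text
time: 12.02
position: [0.51, -0.2002, 0.2172]
orientation: [[-0.994, -0.105, -0.003], [-0.105, 0.994, 0.001], [0.003, 0.001, -1.0]]
wrist_force: [-0.1, 1.0, -0.7]
gripper_width: 0.0437
finger_force: 35.0
```

```bash
python3 - <<'E'
from m import *
from go import plan
for n in ['top','scene']:
    f=ctrl.grab_frame(n); save(f,f'pics/{n}2.png'); 
    im=f['img'].astype(int)
    for r in ctrl.landmark_of('tub_floor',n)[:2]: print(n,round(r['score'],2),np.round(r['at']),np.round(at_z(f,r['at'],.004),3))
    for r in ctrl.boxes_of('tub_floor',n)[:1]:
        b=np.array(r['bbox']).astype(int); print(b)
        m=np.zeros((480,640),bool); m[b[1]-3:b[3]+3,b[0]-3:b[2]+3]=(im.min(2)>120)[b[1]-3:b[3]+3,b[0]-3:b[2]+3]
        for q in rects(f,m,.065,500): print(q)
    if n=='top': save(dict(img=cv2.resize(f['img'][190:340,380:540],None,fx=4,fy=4)),'pics/c2.png')
plan([])
E
```

```text
top 0.55 [472. 292.] [ 0.474 -0.384  0.004]
[455 270 483 278]
scene 0.97 [359. 399.] [ 0.481 -0.384  0.004]
[315 345 408 435]
(array([ 479.1, -388.2,  177.7,  146. ]), -78.8, array([361., 389.]))
t 12.32 pos [ 512.5 -196.   217.5] phi 96.41 tilt [-0.0007  0.0004] F [ 0.1 -0.5 -0.8] w 0.0439
```

View pics/top2.png

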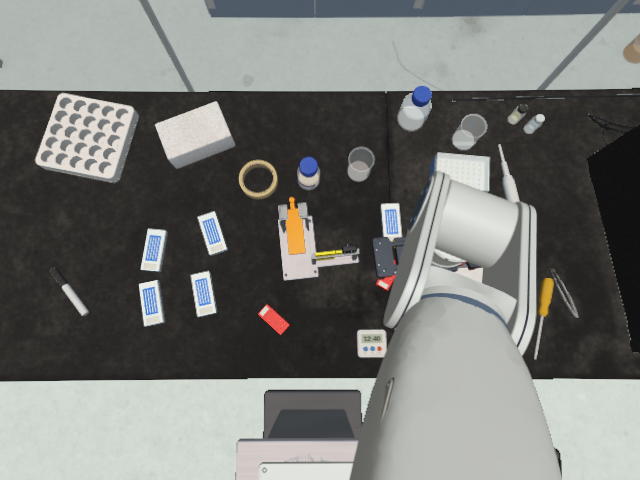

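Request:
carry_out --plan '[{"tx": 0, "ty": 0, "tz": 0, "rx": 0, "ry": 0, "rz": 10.6}, {"tx": 0, "ty": 0, "tz": 0, "rx": 0, "ry": 0, "rz": 10.6}, {"tx": 0, "ty": 0, "tz": 0, "rx": 0, "ry": 0, "rz": 10.6}, {"tx": 0, "ty": 0, "tz": 0, "rx": 0, "ry": 0, "rz": 10.6}, {"tx": 0, "ty": 0, "tz": 0, "rx": 0, "ry": 0, "rz": 10.6}]'

```text
time: 12.95
position: [0.5126, -0.196, 0.2176]
orientation: [[-0.683, 0.73, -0.0], [0.73, 0.683, 0.0], [0.001, -0.0, -1.0]]
wrist_force: [0.3, 0.5, -0.6]
gripper_width: 0.0434
finger_force: 35.0
```

Request:
carry_out --plan '[{"tx": 0, "ty": 0, "tz": 0, "rx": 0, "ry": 0, "rz": 10.6}, {"tx": 0, "ty": 0, "tz": 0, "rx": 0, "ry": 0, "rz": 10.6}, {"tx": 0, "ty": 0, "tz": 0, "rx": 0, "ry": 0, "rz": 10.6}, {"tx": -0.045, "ty": -0.0165, "tz": 0, "rx": 0, "ry": 0, "rz": 0}, {"tx": -0.045, "ty": -0.0165, "tz": 0, "rx": 0, "ry": 0, "rz": 0}]'

```text
time: 13.58
position: [0.4986, -0.2916, 0.2178]
orientation: [[-0.203, 0.979, 0.0], [0.979, 0.203, 0.0], [0.0, 0.0, -1.0]]
wrist_force: [1.0, -0.4, -0.2]
gripper_width: 0.0433
finger_force: 35.0
```

Request:
carry_out --plan '[{"tx": -0.045, "ty": -0.0165, "tz": 0, "rx": 0, "ry": 0, "rz": 0}, {"tx": -0.045, "ty": -0.0165, "tz": 0, "rx": 0, "ry": 0, "rz": 0}, {"tx": 0, "ty": 0, "tz": 0, "rx": 0, "ry": 0, "rz": 0}, {"tx": 0, "ty": 0, "tz": 0, "rx": 0, "ry": 0, "rz": 0}]'

```text
time: 14.08
position: [0.4838, -0.3856, 0.2173]
orientation: [[-0.2, 0.98, -0.001], [0.98, 0.2, 0.001], [0.001, -0.0, -1.0]]
wrist_force: [-0.2, -0.1, -0.5]
gripper_width: 0.044
finger_force: 35.0
```

```bash
python3 - <<'E'
from m import *
from go import plan
plan([(480,-386,14,10)])
f=ctrl.grab_frame('wrist'); save(f,'pics/w4.png')
for r in ctrl.landmark_of('tub_floor','wrist')[:2]: print(round(r['score'],2),np.round(r['at']),np.round(at_z(f,r['at'],.004),3))
E
```

```text
t 14.07 pos [ 483.8 -385.6  217.3] phi 11.55 tilt [-0.0007  0.0011] F [-0.2 -0.1 -0.5] w 0.044
-> [ 480 -386   14   10] 4 rows
   [np.float64(0.1), np.float64(-1.0), np.float64(50.8), np.float64(0.4)]
   [np.float64(0.1), np.float64(-1.0), np.float64(50.8), np.float64(0.4)]
   [np.float64(0.1), np.float64(-1.0), np.float64(50.8), np.float64(0.4)]
   [np.float64(0.1), np.float64(-1.0), np.float64(50.8), np.float64(0.4)]
```

View pics/w4.png

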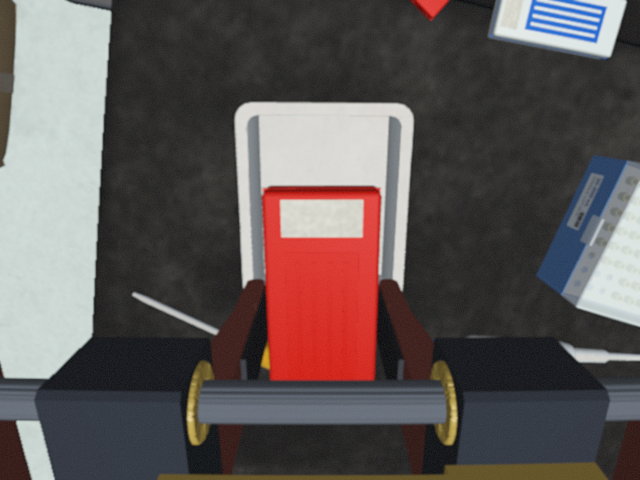

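Request:
carry_out --plan '[{"tx": 0, "ty": -0.002, "tz": 0.055, "rx": 0, "ry": 0, "rz": 0}, {"tx": 0, "ty": 0, "tz": 0.055, "rx": 0, "ry": 0, "rz": 0}, {"tx": 0, "ty": 0, "tz": 0.055, "rx": 0, "ry": 0, "rz": 0}, {"tx": 0, "ty": 0, "tz": 0.035, "rx": 0, "ry": 0, "rz": 0}, {"tx": 0, "ty": 0, "tz": 0.004, "rx": 0, "ry": 0, "rz": 0}]'

```text
time: 14.8
position: [0.4805, -0.3848, 0.0114]
orientation: [[-0.201, 0.98, -0.004], [0.98, 0.201, 0.003], [0.004, -0.003, -1.0]]
wrist_force: [-0.1, 0.9, -0.7]
gripper_width: 0.0439
finger_force: 35.0
```

Request:
carry_out --grip 0.06 --plan '[{"tx": 0, "ty": 0, "tz": 0, "rx": 0, "ry": 0, "rz": 0}, {"tx": 0, "ty": 0, "tz": 0, "rx": 0, "ry": 0, "rz": 0}, {"tx": 0, "ty": 0, "tz": 0, "rx": 0, "ry": 0, "rz": 0}, {"tx": 0, "ty": 0, "tz": -0.02, "rx": 0, "ry": 0, "rz": 0}, {"tx": 0, "ty": 0, "tz": -0.06, "rx": 0, "ry": 0, "rz": 0}]'

```text
time: 15.42
position: [0.48, -0.3861, 0.0933]
orientation: [[-0.199, 0.98, -0.004], [0.98, 0.199, 0.003], [0.004, -0.003, -1.0]]
wrist_force: [0.2, -0.6, 1.0]
gripper_width: 0.0597
finger_force: 0.0
```

Request:
carry_out --plan '[{"tx": 0, "ty": 0, "tz": -0.06, "rx": 0, "ry": 0, "rz": -10}, {"tx": 0, "ty": 0, "tz": -0.06, "rx": 0, "ry": 0, "rz": -10.5}, {"tx": 0, "ty": 0, "tz": 0, "rx": 0, "ry": 0, "rz": -10.5}, {"tx": 0, "ty": 0, "tz": 0, "rx": 0, "ry": 0, "rz": -10.5}, {"tx": 0, "ty": 0, "tz": 0, "rx": 0, "ry": 0, "rz": -10.5}]'

```text
time: 16.05
position: [0.4816, -0.3875, 0.2159]
orientation: [[-0.898, 0.441, 0.002], [0.441, 0.898, -0.001], [-0.002, -0.001, -1.0]]
wrist_force: [-0.1, 0.0, -0.4]
gripper_width: 0.0601
finger_force: 0.0
```

```bash
python3 - <<'E'
from m import *
from go import plan
f=ctrl.grab_frame('scene'); h=cv2.cvtColor(f['img'],cv2.COLOR_RGB2HSV).astype(int); im=f['img'].astype(int)
blue=(h[...,0]>100)&(h[...,0]<125)&(h[...,1]>90)&(h[...,2]>90)
for r in rects(f,(im.min(2)>150)|blue,.016):
    if 85<r[0][2]<140 and 30<r[0][3]<80:print('w',*r)
for r in rects(f,(im[...,0]>130)&(im[...,1]<90)&(im[...,2]<90),.02,60): print('r',*r)
plan([(638,-198,150,93)])
E
```

```text
w [472.1 247.9 100.5  46.3] 12.5 [233. 218.]
r [410.1  76.3  75.5  33. ] 48.3 [238. 266.]
r [ 514.1 -192.1   70.9   31.2] -30.3 [326. 324.]
r [ 479.4 -387.7   98.7   44. ] -77.9 [359. 396.]
t 16.1 pos [ 481.6 -387.5  215.7] phi 64.26 tilt [ 0.0015 -0.0013] F [0.2 0.3 0.3] w 0.0598
-> [ 638 -198  150   93] 5 rows
   [np.float64(-11.7), np.float64(47.7), np.float64(13.1), np.float64(-5.7)]
   [np.float64(-16.4), np.float64(46.3), np.float64(13.1), np.float64(-5.7)]
   [np.float64(-21.0), np.float64(44.4), np.float64(13.1), np.float64(-5.7)]
   [np.float64(-25.3), np.float64(42.1), np.float64(13.1), np.float64(-5.7)]
   [np.float64(-29.4), np.float64(39.3), np.float64(13.1), np.float64(-5.7)]
```

Request:
carry_out --grip 0.076 --plan '[{"tx": -0.012, "ty": 0.048, "tz": 0.003, "rx": 0, "ry": 0, "rz": -5.7}, {"tx": -0.017, "ty": 0.046, "tz": 0.003, "rx": 0, "ry": 0, "rz": -5.7}, {"tx": -0.022, "ty": 0.044, "tz": 0.015, "rx": 0, "ry": 0, "rz": -5.7}, {"tx": -0.026, "ty": 0.042, "tz": 0.022, "rx": 0, "ry": 0, "rz": -5.7}, {"tx": -0.03, "ty": 0.039, "tz": 0.022, "rx": 0, "ry": 0, "rz": -5.7}]'

```text
time: 16.73
position: [0.6449, -0.2007, 0.1499]
orientation: [[-0.999, -0.035, 0.002], [-0.035, 0.999, -0.001], [-0.002, -0.001, -1.0]]
wrist_force: [0.9, -1.5, -0.5]
gripper_width: 0.0759
finger_force: 0.0
```

Request:
carry_out --plan '[{"tx": -0.003, "ty": 0, "tz": 0, "rx": 0, "ry": 0, "rz": 0}, {"tx": 0, "ty": 0, "tz": 0, "rx": 0, "ry": 0, "rz": 0}, {"tx": 0, "ty": 0, "tz": 0, "rx": 0, "ry": 0, "rz": 0}]'

```text
time: 17.1
position: [0.6463, -0.203, 0.1499]
orientation: [[-0.999, -0.032, 0.001], [-0.032, 0.999, -0.001], [-0.001, -0.001, -1.0]]
wrist_force: [-0.3, -0.2, 0.7]
gripper_width: 0.0758
finger_force: 0.0
```

```bash
python3 - <<'E'
from m import *
from go import plan
plan([(642.5,-198,5,92.8)])
f=ctrl.grab_frame('wrist'); h=cv2.cvtColor(f['img'],cv2.COLOR_RGB2HSV).astype(int); im=f['img'].astype(int)
blue=(h[...,0]>100)&(h[...,0]<125)&(h[...,1]>90)&(h[...,2]>90)
for r in rects(f,(im.min(2)>130)|blue,.016): print('w',*r)
for r in ctrl.landmark_of('cassette_0_center','wrist')[:3]: print(round(r['score'],2),np.round(r['at']),np.round(at_z(f,r['at'],.008),3))
E
```

```text
t 17.1 pos [ 646.3 -203.   149.9] phi 91.85 tilt [ 0.0012 -0.0006] F [-0.3 -0.2  0.7] w 0.0758
-> [ 642.5 -198.     5.    92.8] 3 rows
   [np.float64(1.2), np.float64(1.7), np.float64(48.3), np.float64(-0.3)]
   [np.float64(1.2), np.float64(1.7), np.float64(48.3), np.float64(-0.3)]
   [np.float64(1.2), np.float64(1.7), np.float64(48.3), np.float64(-0.3)]
w [ 519.8 -366.6  117.9   32.3] -79.2 [76. 30.]
w [520.2 -10.4  29.2  19.5] -83.7 [619.  49.]
w [551.8 -76.5  84.2  23.3] -83.8 [517.  93.]
w [604.8   5.2 101.   42.3] 6.0 [608. 175.]
w [ 637.5 -198.3  101.    44.2] 2.8 [328. 207.]
w [672.4  27.3  26.   12.1] 68.8 [623. 265.]
w [ 730.  -378.6  159.4   66.6] 85.6 [ 96. 314.]
w [727.6  -5.2  38.3   8.5] -85.2 [567. 331.]
w [ 759.2 -130.    42.1   31.5] -88.4 [404. 365.]
w [ 853.4 -108.6   76.6   35.8] 63.7 [421. 459.]
w [ 879.1 -262.9   38.1   10.3] -87.5 [246. 475.]
```

Request:
carry_out --plan '[{"tx": 0.005, "ty": 0.005, "tz": 0.05, "rx": 0, "ry": 0, "rz": -1}, {"tx": 0, "ty": 0, "tz": 0.05, "rx": 0, "ry": 0, "rz": 0}, {"tx": 0, "ty": 0, "tz": 0.035, "rx": 0, "ry": 0, "rz": 0}, {"tx": 0, "ty": 0, "tz": 0.01, "rx": 0, "ry": 0, "rz": 0}, {"tx": 0, "ty": 0, "tz": 0, "rx": 0, "ry": 0, "rz": 0}]'

```text
time: 17.82
position: [0.6414, -0.1974, 0.004]
orientation: [[-0.999, -0.051, -0.0], [-0.051, 0.999, 0.0], [0.0, 0.0, -1.0]]
wrist_force: [-0.6, -0.7, 0.4]
gripper_width: 0.0762
finger_force: 0.0
```

Request:
carry_out --grip 0.035 --squeeze 40 --plan '[{"tx": 0, "ty": 0, "tz": 0, "rx": 0, "ry": 0, "rz": 0}, {"tx": 0, "ty": 0, "tz": 0, "rx": 0, "ry": 0, "rz": 0}, {"tx": 0, "ty": 0, "tz": 0, "rx": 0, "ry": 0, "rz": 0}, {"tx": 0, "ty": 0, "tz": 0, "rx": 0, "ry": 0, "rz": 0}]'

```text
time: 18.32
position: [0.6419, -0.1971, 0.0044]
orientation: [[-0.999, -0.052, 0.001], [-0.052, 0.999, -0.0], [-0.001, -0.0, -1.0]]
wrist_force: [-0.2, -0.6, 4.3]
gripper_width: 0.0437
finger_force: 40.0
```

```bash
python3 - <<'E'
from go import plan
plan([(0,0,0,0,1e9)])
E
```

```text
t 18.32 pos [ 641.9 -197.1    4.4] phi 93.0 tilt [ 0.0009 -0.0004] F [-0.2 -0.6  4.3] w 0.0437
-> [0.e+00 0.e+00 0.e+00 0.e+00 1.e+09] 9 rows
   [np.float64(70.1), np.float64(25.6), np.float64(0.5), np.float64(10.3)]
   [np.float64(73.5), np.float64(12.6), np.float64(0.5), np.float64(10.3)]
   [np.float64(74.6), np.float64(-0.8), np.float64(0.5), np.float64(10.3)]
   [np.float64(73.2), np.float64(-14.1), np.float64(0.5), np.float64(10.3)]
   [np.float64(69.5), np.float64(-27.1), np.float64(0.5), np.float64(10.3)]
   [np.float64(63.5), np.float64(-39.1), np.float64(0.5), np.float64(10.3)]
   [np.float64(55.5), np.float64(-49.9), np.float64(0.5), np.float64(10.3)]
   [np.float64(45.7), np.float64(-59.0), np.float64(0.5), np.float64(10.3)]
   [np.float64(34.3), np.float64(-66.2), np.float64(0.5), np.float64(10.3)]
```

Request:
carry_out --plan '[{"tx": 0, "ty": 0, "tz": -0.02, "rx": 0, "ry": 0, "rz": 0}, {"tx": 0, "ty": 0, "tz": -0.06, "rx": 0, "ry": 0, "rz": 0}, {"tx": 0, "ty": 0, "tz": -0.06, "rx": 0, "ry": 0, "rz": 0}, {"tx": 0, "ty": 0, "tz": -0.06, "rx": 0, "ry": 0, "rz": -3.2}, {"tx": 0.013, "ty": 0.057, "tz": -0.016, "rx": 0, "ry": 0, "rz": 0}]'

```text
time: 18.95
position: [0.6256, -0.1441, 0.2261]
orientation: [[-0.994, -0.105, 0.01], [-0.105, 0.994, -0.003], [-0.01, -0.004, -1.0]]
wrist_force: [1.6, 1.8, -1.2]
gripper_width: 0.0433
finger_force: 40.0
```

Request:
carry_out --plan '[{"tx": 0.013, "ty": 0.057, "tz": 0, "rx": 0, "ry": 0, "rz": 0}, {"tx": 0.013, "ty": 0.057, "tz": 0, "rx": 0, "ry": 0, "rz": 0}, {"tx": 0.013, "ty": 0.057, "tz": 0, "rx": 0, "ry": 0, "rz": 0}, {"tx": 0, "ty": 0, "tz": 0, "rx": 0, "ry": 0, "rz": 0}, {"tx": 0, "ty": 0, "tz": 0, "rx": 0, "ry": 0, "rz": 0}]'

```text
time: 19.58
position: [0.5654, 0.0242, 0.2207]
orientation: [[-0.994, -0.109, 0.001], [-0.109, 0.994, -0.0], [-0.001, -0.0, -1.0]]
wrist_force: [-0.3, 0.3, -0.6]
gripper_width: 0.0435
finger_force: 40.0
```

```bash
python3 - <<'E'
from m import *
from go import plan
plan([(566,24.5,112,96.2)])
f=ctrl.grab_frame('wrist'); save(f,'pics/w5.png')
for x in (-50,18,28): print(x,[np.round(proj(f,[.5955+x*.000994-y*.000108,.0278+x*.000108+y*.000994,z])) for y,z in ((-24,.124),(24,.124),(0,.124))])
E
```

```text
t 19.57 pos [565.4  24.2 220.7] phi 96.26 tilt [ 0.0014 -0.0003] F [-0.3  0.3 -0.6] w 0.0435
-> [566.   24.5 112.   96.2] 2 rows
   [np.float64(-0.3), np.float64(0.1), np.float64(54.3), np.float64(0.0)]
   [np.float64(-0.3), np.float64(0.1), np.float64(54.3), np.float64(0.0)]
-50 [array([283., 209.]), array([360., 209.]), array([322., 209.])]
18 [array([286., 307.]), array([357., 307.]), array([322., 307.])]
28 [array([286., 321.]), array([357., 321.]), array([322., 321.])]
```

View pics/w5.png

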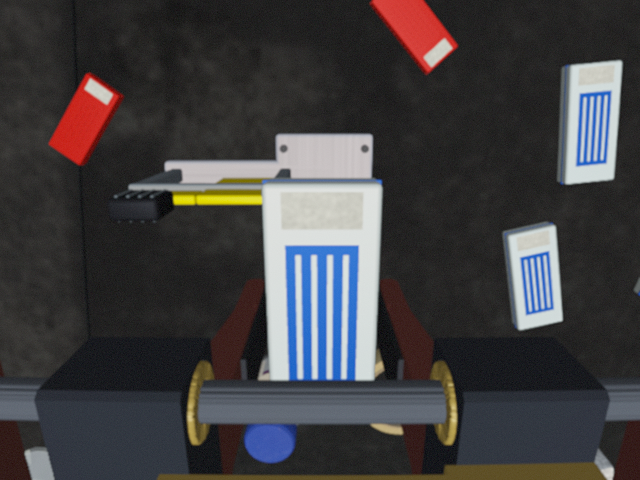

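Request:
carry_out --plan '[{"tx": 0, "ty": 0.001, "tz": 0.05, "rx": 0, "ry": 0, "rz": 0}, {"tx": 0, "ty": 0, "tz": 0.04, "rx": 0, "ry": 0, "rz": 0}, {"tx": 0, "ty": 0, "tz": 0.01, "rx": 0, "ry": 0, "rz": 0}, {"tx": 0, "ty": 0, "tz": 0.01, "rx": 0, "ry": 0, "rz": 0}, {"tx": 0, "ty": 0, "tz": 0, "rx": 0, "ry": 0, "rz": 0}]'

```text
time: 20.25
position: [0.5655, 0.0245, 0.1103]
orientation: [[-0.994, -0.108, 0.001], [-0.108, 0.994, -0.0], [-0.001, -0.001, -1.0]]
wrist_force: [-2.8, -3.1, 4.0]
gripper_width: 0.0435
finger_force: 40.0
```

Request:
carry_out --plan '[{"tx": 0, "ty": 0, "tz": 0.001, "rx": 0, "ry": 0, "rz": 0}, {"tx": 0, "ty": 0, "tz": 0, "rx": 0, "ry": 0, "rz": 0}]'

```text
time: 20.5
position: [0.5658, 0.025, 0.1097]
orientation: [[-0.994, -0.108, 0.002], [-0.108, 0.994, -0.0], [-0.002, -0.0, -1.0]]
wrist_force: [-0.5, -3.7, 4.4]
gripper_width: 0.0436
finger_force: 40.0
```

Request:
carry_out --plan '[{"tx": -0.006, "ty": 0, "tz": 0, "rx": 0, "ry": 0, "rz": 0}, {"tx": -0.006, "ty": 0, "tz": 0, "rx": 0, "ry": 0, "rz": 0}, {"tx": -0.006, "ty": 0, "tz": 0, "rx": 0, "ry": 0, "rz": 0}, {"tx": 0, "ty": 0, "tz": 0, "rx": 0, "ry": 0, "rz": 0}]'

```text
time: 21.0
position: [0.5841, 0.0274, 0.1088]
orientation: [[-0.994, -0.108, 0.002], [-0.108, 0.994, 0.0], [-0.002, 0.0, -1.0]]
wrist_force: [-1.1, 0.0, 4.0]
gripper_width: 0.0437
finger_force: 40.0
```

Request:
carry_out --plan '[{"tx": -0.005, "ty": 0, "tz": 0, "rx": 0, "ry": 0, "rz": 0}, {"tx": -0.004, "ty": 0, "tz": 0, "rx": 0, "ry": 0, "rz": 0}, {"tx": 0, "ty": 0, "tz": 0, "rx": 0, "ry": 0, "rz": 0}]'

```text
time: 21.38
position: [0.5924, 0.0281, 0.1087]
orientation: [[-0.994, -0.108, 0.001], [-0.108, 0.994, 0.0], [-0.001, -0.0, -1.0]]
wrist_force: [-2.3, 0.1, 5.0]
gripper_width: 0.0437
finger_force: 40.0
```

Request:
carry_out --plan '[{"tx": -0.002, "ty": 0, "tz": 0, "rx": 0, "ry": 0, "rz": 0}, {"tx": 0, "ty": 0, "tz": 0, "rx": 0, "ry": 0, "rz": 0}]'

```text
time: 21.62
position: [0.5939, 0.0282, 0.1086]
orientation: [[-0.994, -0.108, -0.0], [-0.108, 0.994, -0.0], [0.0, -0.0, -1.0]]
wrist_force: [-1.8, -0.9, 4.6]
gripper_width: 0.0434
finger_force: 40.0
```

Request:
carry_out --plan '[{"tx": -0.002, "ty": 0, "tz": 0, "rx": 0, "ry": 0, "rz": 0}, {"tx": -0.002, "ty": 0, "tz": 0, "rx": 0, "ry": 0, "rz": 0}, {"tx": 0, "ty": 0, "tz": 0, "rx": 0, "ry": 0, "rz": 0}]'

```text
time: 22.0
position: [0.5982, 0.0287, 0.1087]
orientation: [[-0.994, -0.108, 0.0], [-0.108, 0.994, 0.0], [-0.0, -0.0, -1.0]]
wrist_force: [-2.8, -0.8, 5.4]
gripper_width: 0.0439
finger_force: 40.0
```

Request:
carry_out --plan '[{"tx": -0.002, "ty": 0, "tz": 0, "rx": 0, "ry": 0, "rz": 0}, {"tx": 0, "ty": 0, "tz": 0, "rx": 0, "ry": 0, "rz": 0}]'

```text
time: 22.25
position: [0.6001, 0.0289, 0.1087]
orientation: [[-0.994, -0.108, 0.0], [-0.108, 0.994, -0.0], [-0.0, -0.0, -1.0]]
wrist_force: [-1.9, 0.1, 3.8]
gripper_width: 0.0436
finger_force: 40.0
```

Request:
carry_out --plan '[{"tx": -0.002, "ty": 0, "tz": 0, "rx": 0, "ry": 0, "rz": 0}, {"tx": 0, "ty": 0, "tz": 0, "rx": 0, "ry": 0, "rz": 0}]'

```text
time: 22.5
position: [0.602, 0.0292, 0.1087]
orientation: [[-0.994, -0.108, 0.0], [-0.108, 0.994, 0.0], [-0.0, 0.0, -1.0]]
wrist_force: [-3.0, -0.4, 4.2]
gripper_width: 0.0439
finger_force: 40.0
```

Request:
carry_out --plan '[{"tx": -0.001, "ty": 0, "tz": 0, "rx": 0, "ry": 0, "rz": 0}, {"tx": 0, "ty": 0, "tz": 0, "rx": 0, "ry": 0, "rz": 0}]'

```text
time: 22.75
position: [0.602, 0.0292, 0.1085]
orientation: [[-0.994, -0.108, -0.002], [-0.108, 0.994, -0.0], [0.002, 0.0, -1.0]]
wrist_force: [-5.8, -0.1, 6.0]
gripper_width: 0.0436
finger_force: 40.0
```

Request:
carry_out --plan '[{"tx": -0.0015, "ty": 0, "tz": 0, "rx": 0, "ry": 0, "rz": 0}, {"tx": 0, "ty": 0, "tz": 0, "rx": 0, "ry": 0, "rz": 0}]'

```text
time: 23.0
position: [0.6021, 0.0292, 0.1084]
orientation: [[-0.994, -0.108, -0.005], [-0.108, 0.994, -0.0], [0.005, 0.0, -1.0]]
wrist_force: [-11.3, -1.8, 9.0]
gripper_width: 0.0437
finger_force: 40.0
```

Request:
carry_out --grip 0.07 --plan '[{"tx": 0, "ty": 0, "tz": 0, "rx": 0, "ry": 0, "rz": 0}, {"tx": 0, "ty": 0, "tz": 0, "rx": 0, "ry": 0, "rz": 0}, {"tx": 0, "ty": 0, "tz": 0, "rx": 0, "ry": 0, "rz": 0}, {"tx": 0, "ty": 0, "tz": -0.05, "rx": 0, "ry": 0, "rz": 0}, {"tx": 0, "ty": 0, "tz": -0.06, "rx": 0, "ry": 0, "rz": 0}]'

```text
time: 23.62
position: [0.6036, 0.0294, 0.2186]
orientation: [[-0.994, -0.108, -0.003], [-0.108, 0.994, -0.0], [0.003, 0.0, -1.0]]
wrist_force: [0.2, 0.4, 0.0]
gripper_width: 0.0701
finger_force: 0.0
```

```bash
cat > see.py <<'E'
from m import *
from go import plan
def see(n,box=None,name=None):
    f=ctrl.grab_frame(n); h=cv2.cvtColor(f['img'],cv2.COLOR_RGB2HSV).astype(int); im=f['img'].astype(int)
    blue=(h[...,0]>100)&(h[...,0]<125)&(h[...,1]>90)&(h[...,2]>90)
    for r in rects(f,(im.min(2)>(130 if n=='wrist' else 150))|blue,.016):
        if 80<r[0][2]<125 and 35<r[0][3]<60:print(n,*r)
    if name:
        x0,y0,x1,y1,k=box; save(dict(img=cv2.resize(f['img'][y0:y1,x0:x1],None,fx=k,fy=k,interpolation=2)),name)
E
python3 - <<'E'
from see import *
see('wrist',(0,0,640,480,1),'pics/w6.png'); see('scene')
plan([(472,247,150,102.5)])
E
```

```text
wrist [471.6 246.7 100.8  50.1] 12.5 [601.  72.]
wrist [616.8 234.9 102.5  46.1] 19.6 [543. 240.]
scene [575.8 371.2 101.8  49.1] -5.5 [247. 179.]
scene [452.  367.2 102.9  48.9] 12.2 [208. 194.]
scene [616.9 234.8 102.6  47.7] 19.7 [281. 202.]
scene [472.2 247.6 102.1  48.3] 12.5 [232. 218.]
scene [624.2  29.2  88.2  53.7] -79.4 [321. 248.]
scene [ 878.6 -372.8  120.9   57.5] 34.9 [499. 314.]
t 23.73 pos [608.5  29.6 225.5] phi 96.21 tilt [0.0119 0.0004] F [0.4 0.  0.8] w 0.07
-> [472.  247.  150.  102.5] 5 rows
   [np.float64(22.4), np.float64(46.2), np.float64(15.1), np.float64(-1.3)]
   [np.float64(21.4), np.float64(46.7), np.float64(15.1), np.float64(-1.3)]
   [np.float64(20.4), np.float64(47.1), np.float64(15.1), np.float64(-1.3)]
   [np.float64(19.4), np.float64(47.6), np.float64(15.1), np.float64(-1.3)]
   [np.float64(18.3), np.float64(48.0), np.float64(15.1), np.float64(-1.3)]
```

View pics/w6.png

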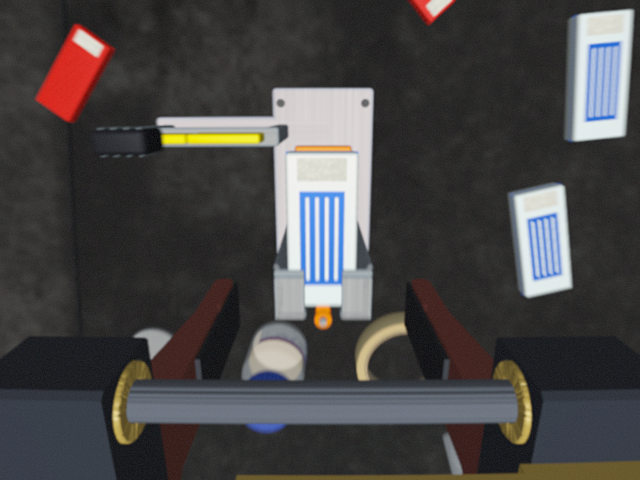

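Request:
carry_out --grip 0.076 --plan '[{"tx": 0.021, "ty": 0.046, "tz": 0.005, "rx": 0, "ry": 0, "rz": -1.3}, {"tx": 0.02, "ty": 0.047, "tz": 0.015, "rx": 0, "ry": 0, "rz": -1.3}, {"tx": 0.019, "ty": 0.047, "tz": 0.018, "rx": 0, "ry": 0, "rz": -1.3}, {"tx": 0.018, "ty": 0.048, "tz": 0.018, "rx": 0, "ry": 0, "rz": -1.3}, {"tx": 0.018, "ty": 0.048, "tz": 0.018, "rx": 0, "ry": 0, "rz": -1.1}]'

```text
time: 24.35
position: [0.4724, 0.2493, 0.1438]
orientation: [[-0.976, -0.217, 0.001], [-0.217, 0.976, 0.0], [-0.001, 0.0, -1.0]]
wrist_force: [0.6, 1.0, 0.8]
gripper_width: 0.0759
finger_force: 0.0
```

Request:
carry_out --plan '[{"tx": 0, "ty": 0, "tz": 0, "rx": 0, "ry": 0, "rz": 0}, {"tx": 0, "ty": 0, "tz": 0, "rx": 0, "ry": 0, "rz": 0}, {"tx": 0, "ty": 0, "tz": 0, "rx": 0, "ry": 0, "rz": 0}]'

```text
time: 24.72
position: [0.4743, 0.2473, 0.1451]
orientation: [[-0.977, -0.215, 0.001], [-0.215, 0.977, 0.0], [-0.001, 0.0, -1.0]]
wrist_force: [0.7, -0.3, -0.1]
gripper_width: 0.076
finger_force: 0.0
```

```bash
python3 - <<'E'
from see import *
see('wrist')
plan([(476,247.5,4.5,102.5)])
E
```

```text
wrist [469.9 247.6 100.2  44.2] 12.4 [323. 215.]
wrist [449.7 366.4 100.5  44.5] 12.3 [492. 222.]
t 24.77 pos [474.3 247.2 145.1] phi 102.4 tilt [0.001  0.0004] F [-0.4 -0.  -0.7] w 0.076
-> [476.  247.5   4.5 102.5] 3 rows
   [np.float64(-0.6), np.float64(-0.0), np.float64(46.9), np.float64(-0.0)]
   [np.float64(-0.6), np.float64(-0.0), np.float64(46.9), np.float64(-0.0)]
   [np.float64(-0.6), np.float64(-0.0), np.float64(46.9), np.float64(-0.0)]
```

Request:
carry_out --plan '[{"tx": 0, "ty": 0, "tz": 0.05, "rx": 0, "ry": 0, "rz": 0}, {"tx": 0, "ty": 0, "tz": 0.05, "rx": 0, "ry": 0, "rz": 0}, {"tx": 0, "ty": 0, "tz": 0.03, "rx": 0, "ry": 0, "rz": 0}, {"tx": 0, "ty": 0, "tz": 0.0105, "rx": 0, "ry": 0, "rz": 0}, {"tx": 0, "ty": 0, "tz": 0, "rx": 0, "ry": 0, "rz": 0}]'

```text
time: 25.4
position: [0.4737, 0.2476, 0.0043]
orientation: [[-0.977, -0.215, -0.0], [-0.215, 0.977, -0.0], [0.0, -0.0, -1.0]]
wrist_force: [0.2, -0.4, 0.0]
gripper_width: 0.0761
finger_force: 0.0
```

Request:
carry_out --grip 0.035 --squeeze 40 --plan '[{"tx": 0, "ty": 0, "tz": 0, "rx": 0, "ry": 0, "rz": 0}, {"tx": 0, "ty": 0, "tz": 0, "rx": 0, "ry": 0, "rz": 0}, {"tx": 0, "ty": 0, "tz": 0, "rx": 0, "ry": 0, "rz": 0}, {"tx": 0, "ty": 0, "tz": 0, "rx": 0, "ry": 0, "rz": 0}]'

```text
time: 25.9
position: [0.4735, 0.2482, 0.0047]
orientation: [[-0.976, -0.217, 0.001], [-0.217, 0.976, 0.0], [-0.001, 0.0, -1.0]]
wrist_force: [-1.2, 0.4, 3.7]
gripper_width: 0.0437
finger_force: 40.0
```

Request:
carry_out --plan '[{"tx": 0, "ty": 0, "tz": -0.02, "rx": 0, "ry": 0, "rz": 0}, {"tx": 0, "ty": 0, "tz": -0.06, "rx": 0, "ry": 0, "rz": 0}, {"tx": 0, "ty": 0, "tz": -0.06, "rx": 0, "ry": 0, "rz": 0}, {"tx": 0, "ty": 0, "tz": -0.06, "rx": 0, "ry": 0, "rz": 6.2}, {"tx": 0, "ty": 0, "tz": -0.02, "rx": 0, "ry": 0, "rz": 0}]'

```text
time: 26.52
position: [0.4747, 0.2488, 0.2283]
orientation: [[-0.994, -0.109, 0.006], [-0.109, 0.994, 0.003], [-0.006, 0.002, -1.0]]
wrist_force: [0.7, -0.1, -0.6]
gripper_width: 0.0439
finger_force: 40.0
```

Request:
carry_out --plan '[{"tx": -0.017, "ty": -0.058, "tz": 0, "rx": 0, "ry": 0, "rz": 0}, {"tx": -0.017, "ty": -0.058, "tz": 0, "rx": 0, "ry": 0, "rz": 0}, {"tx": -0.017, "ty": -0.058, "tz": 0, "rx": 0, "ry": 0, "rz": 0}, {"tx": -0.017, "ty": -0.057, "tz": 0, "rx": 0, "ry": 0, "rz": 0}, {"tx": 0, "ty": 0, "tz": 0, "rx": 0, "ry": 0, "rz": 0}]'

```text
time: 27.15
position: [0.5672, 0.0225, 0.2241]
orientation: [[-0.994, -0.105, 0.001], [-0.105, 0.994, -0.001], [-0.0, -0.001, -1.0]]
wrist_force: [-1.1, -0.1, -0.2]
gripper_width: 0.0432
finger_force: 40.0
```

Request:
carry_out --plan '[{"tx": 0, "ty": 0, "tz": 0, "rx": 0, "ry": 0, "rz": 0}, {"tx": 0, "ty": 0, "tz": 0, "rx": 0, "ry": 0, "rz": 0}]'

```text
time: 27.4
position: [0.5656, 0.0271, 0.2241]
orientation: [[-0.994, -0.111, -0.0], [-0.111, 0.994, 0.0], [0.0, 0.0, -1.0]]
wrist_force: [-0.4, 0.1, -0.3]
gripper_width: 0.0438
finger_force: 40.0
```

```bash
python3 - <<'E'
from see import *
plan([(567,25.4,110,96.2)])
E
```

```text
t 27.4 pos [565.6  27.1 224.1] phi 96.39 tilt [-0.0005  0.0002] F [-0.4  0.1 -0.3] w 0.0438
-> [567.   25.4 110.   96.2] 2 rows
   [np.float64(-0.6), np.float64(-0.9), np.float64(57.0), np.float64(0.1)]
   [np.float64(-0.6), np.float64(-0.9), np.float64(57.0), np.float64(0.1)]
```

Request:
carry_out --plan '[{"tx": 0, "ty": -0.001, "tz": 0.05, "rx": 0, "ry": 0, "rz": 0}, {"tx": 0, "ty": 0, "tz": 0.035, "rx": 0, "ry": 0, "rz": 0}, {"tx": 0, "ty": 0, "tz": 0, "rx": 0, "ry": 0, "rz": 0}, {"tx": 0, "ty": 0, "tz": 0, "rx": 0, "ry": 0, "rz": 0}]'

```text
time: 27.9
position: [0.567, 0.0257, 0.1404]
orientation: [[-0.994, -0.111, 0.001], [-0.111, 0.994, 0.0], [-0.001, -0.0, -1.0]]
wrist_force: [1.2, -0.5, -0.4]
gripper_width: 0.0438
finger_force: 40.0
```

```bash
python3 - <<'E'
from see import *
plan([(567,25.4,109,96.2)])
E
```

```text
t 27.9 pos [567.   25.7 140.4] phi 96.37 tilt [0.0014 0.0001] F [ 1.2 -0.5 -0.4] w 0.0438
-> [567.   25.4 109.   96.2] 1 rows
   [np.float64(-0.0), np.float64(-0.3), np.float64(31.4), np.float64(0.2)]
```

Push down, then slide to near home (tool x to ≈600).

Request:
carry_out --plan '[{"tx": 0, "ty": 0, "tz": 0.01, "rx": 0, "ry": 0, "rz": 0}, {"tx": 0, "ty": 0, "tz": 0.008, "rx": 0, "ry": 0, "rz": 0}, {"tx": 0, "ty": 0, "tz": 0.008, "rx": 0, "ry": 0, "rz": 0}, {"tx": 0, "ty": 0, "tz": 0.006, "rx": 0, "ry": 0, "rz": 0}, {"tx": 0, "ty": 0, "tz": 0, "rx": 0, "ry": 0, "rz": 0}]'

```text
time: 28.52
position: [0.5675, 0.0251, 0.1075]
orientation: [[-0.994, -0.11, 0.002], [-0.11, 0.994, 0.0], [-0.002, 0.0, -1.0]]
wrist_force: [2.2, 1.7, 5.8]
gripper_width: 0.0439
finger_force: 40.0
```

Request:
carry_out --plan '[{"tx": 0, "ty": 0, "tz": 0, "rx": 0, "ry": 0, "rz": 0}]'

```text
time: 28.65
position: [0.5675, 0.0251, 0.1078]
orientation: [[-0.994, -0.11, 0.002], [-0.11, 0.994, 0.0], [-0.002, 0.0, -1.0]]
wrist_force: [2.8, 2.6, 5.2]
gripper_width: 0.0439
finger_force: 40.0
```

Request:
carry_out --plan '[{"tx": -0.007, "ty": 0, "tz": 0, "rx": 0, "ry": 0, "rz": 0}, {"tx": -0.008, "ty": 0, "tz": 0, "rx": 0, "ry": 0, "rz": 0}, {"tx": -0.008, "ty": 0, "tz": 0, "rx": 0, "ry": 0, "rz": 0}, {"tx": -0.007, "ty": 0, "tz": 0, "rx": 0, "ry": 0, "rz": 0}, {"tx": 0, "ty": 0, "tz": 0, "rx": 0, "ry": 0, "rz": 0}]'

```text
time: 29.28
position: [0.5957, 0.0279, 0.1072]
orientation: [[-0.994, -0.11, -0.001], [-0.11, 0.994, -0.0], [0.001, -0.0, -1.0]]
wrist_force: [-2.3, 0.2, 5.8]
gripper_width: 0.0437
finger_force: 40.0
```

Request:
carry_out --plan '[{"tx": -0.002, "ty": 0, "tz": 0, "rx": 0, "ry": 0, "rz": 0}, {"tx": -0.002, "ty": 0, "tz": 0, "rx": 0, "ry": 0, "rz": 0}, {"tx": 0, "ty": 0, "tz": 0, "rx": 0, "ry": 0, "rz": 0}]'

```text
time: 29.65
position: [0.5987, 0.0283, 0.107]
orientation: [[-0.994, -0.11, -0.003], [-0.11, 0.994, -0.0], [0.003, -0.0, -1.0]]
wrist_force: [-4.1, -0.6, 5.5]
gripper_width: 0.0437
finger_force: 40.0
```

Request:
carry_out --plan '[{"tx": -0.0015, "ty": 0, "tz": 0, "rx": 0, "ry": 0, "rz": 0}, {"tx": 0, "ty": 0, "tz": 0, "rx": 0, "ry": 0, "rz": 0}]'

```text
time: 29.9
position: [0.6001, 0.0284, 0.1069]
orientation: [[-0.994, -0.11, -0.003], [-0.11, 0.994, -0.0], [0.003, -0.0, -1.0]]
wrist_force: [-3.8, -0.1, 5.0]
gripper_width: 0.0437
finger_force: 40.0
```

Request:
carry_out --plan '[{"tx": -0.0015, "ty": 0, "tz": 0, "rx": 0, "ry": 0, "rz": 0}, {"tx": 0, "ty": 0, "tz": 0, "rx": 0, "ry": 0, "rz": 0}]'

```text
time: 30.15
position: [0.6011, 0.0285, 0.1069]
orientation: [[-0.994, -0.11, -0.004], [-0.11, 0.994, -0.0], [0.004, 0.0, -1.0]]
wrist_force: [-6.0, -0.1, 6.1]
gripper_width: 0.0436
finger_force: 40.0
```

Request:
carry_out --plan '[{"tx": -0.0015, "ty": 0, "tz": 0, "rx": 0, "ry": 0, "rz": 0}, {"tx": 0, "ty": 0, "tz": 0, "rx": 0, "ry": 0, "rz": 0}]'

```text
time: 30.4
position: [0.6011, 0.0286, 0.1067]
orientation: [[-0.994, -0.11, -0.007], [-0.11, 0.994, -0.001], [0.007, 0.0, -1.0]]
wrist_force: [-9.1, -1.4, 9.5]
gripper_width: 0.0439
finger_force: 40.0
```

Request:
carry_out --plan '[{"tx": -0.001, "ty": 0, "tz": 0, "rx": 0, "ry": 0, "rz": 0}, {"tx": 0, "ty": 0, "tz": 0, "rx": 0, "ry": 0, "rz": 0}]'

```text
time: 30.65
position: [0.6011, 0.0286, 0.1063]
orientation: [[-0.994, -0.11, -0.009], [-0.11, 0.994, -0.001], [0.009, 0.0, -1.0]]
wrist_force: [-11.9, -2.1, 8.8]
gripper_width: 0.0437
finger_force: 40.0
```

Request:
carry_out --grip 0.07 --plan '[{"tx": 0, "ty": 0, "tz": 0, "rx": 0, "ry": 0, "rz": 0}, {"tx": 0, "ty": 0, "tz": 0, "rx": 0, "ry": 0, "rz": 0}, {"tx": 0.001, "ty": 0, "tz": 0, "rx": 0, "ry": 0, "rz": 0}, {"tx": 0, "ty": 0, "tz": -0.05, "rx": 0, "ry": 0, "rz": 0}, {"tx": 0, "ty": 0, "tz": -0.06, "rx": 0, "ry": 0, "rz": 0}]'

```text
time: 31.28
position: [0.6036, 0.0291, 0.217]
orientation: [[-0.994, -0.11, -0.003], [-0.11, 0.994, -0.0], [0.003, 0.0, -1.0]]
wrist_force: [1.3, 0.6, 1.1]
gripper_width: 0.0701
finger_force: 0.0
```

Request:
carry_out --grip 0.076 --plan '[{"tx": 0, "ty": 0, "tz": 0, "rx": 0, "ry": 0, "rz": -6.7}, {"tx": 0, "ty": 0, "tz": 0, "rx": 0, "ry": 0, "rz": -6.7}, {"tx": -0.022, "ty": 0.047, "tz": 0, "rx": 0, "ry": 0, "rz": 0}, {"tx": -0.022, "ty": 0.047, "tz": 0.01, "rx": 0, "ry": 0, "rz": 0}, {"tx": -0.022, "ty": 0.047, "tz": 0.03, "rx": 0, "ry": 0, "rz": 0}]'

```text
time: 31.9
position: [0.6207, 0.1858, 0.1785]
orientation: [[-0.942, -0.337, 0.004], [-0.337, 0.942, 0.001], [-0.004, -0.0, -1.0]]
wrist_force: [0.3, -0.3, 0.4]
gripper_width: 0.0763
finger_force: 0.0
```

Request:
carry_out --plan '[{"tx": -0.022, "ty": 0.047, "tz": 0.03, "rx": 0, "ry": 0, "rz": 0}, {"tx": 0, "ty": 0, "tz": 0, "rx": 0, "ry": 0, "rz": 0}, {"tx": 0, "ty": 0, "tz": 0, "rx": 0, "ry": 0, "rz": 0}, {"tx": 0, "ty": 0, "tz": 0, "rx": 0, "ry": 0, "rz": 0}]'

```text
time: 32.4
position: [0.6246, 0.2346, 0.1482]
orientation: [[-0.942, -0.336, 0.001], [-0.336, 0.942, 0.0], [-0.001, -0.0, -1.0]]
wrist_force: [0.1, 0.2, 0.1]
gripper_width: 0.0761
finger_force: 0.0
```

```bash
python3 - <<'E'
from see import *
see('wrist'); see('top',(230,190,390,310,4),'pics/c7.png'); see('scene')
plan([(620.5,236,4.5,109.6)])
E
```

```text
wrist [460.  368.3  82.4  44.4] 12.2 [596.  62.]
wrist [615.5 234.  101.   44.3] 19.7 [325. 207.]
wrist [575.3 370.3  99.5  44.7] -5.5 [521. 220.]
wrist [733.9 110.9  92.5  41.4] -57.7 [120. 297.]
top [ 748.9 -308.1   99.1   55.3] 24.9 [436. 182.]
top [616.2 231.6 103.1  45.1] 19.9 [212. 233.]
scene [576.2 371.3 100.9  48.9] -5.5 [247. 179.]
scene [452.1 367.2 102.7  48.9] 12.2 [208. 194.]
scene [617.1 234.8 102.4  47.7] 19.7 [282. 202.]
scene [624.1  29.9  89.5  53.7] -79.4 [321. 248.]
scene [ 878.6 -372.9  121.    56.9] 35.4 [499. 314.]
t 32.55 pos [624.6 234.7 148.2] phi 109.62 tilt [0.0013 0.0004] F [-0.7  0.1 -0.1] w 0.076
-> [620.5 236.    4.5 109.6] 3 rows
   [np.float64(1.1), np.float64(0.9), np.float64(47.9), np.float64(0.0)]
   [np.float64(1.1), np.float64(0.9), np.float64(47.9), np.float64(0.0)]
   [np.float64(1.1), np.float64(0.9), np.float64(47.9), np.float64(0.0)]
```

View pics/c7.png

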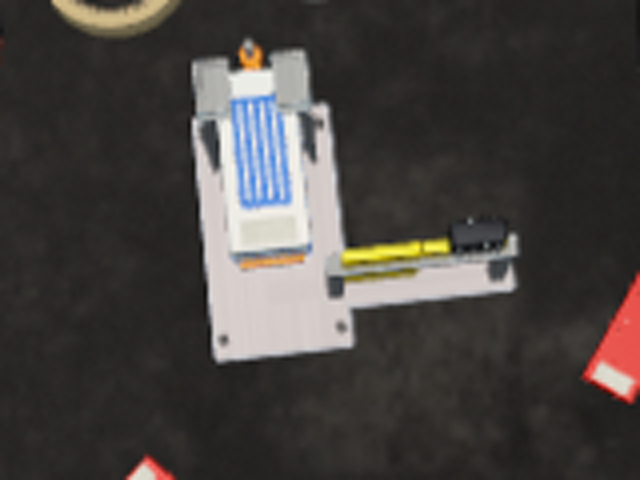

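Request:
carry_out --plan '[{"tx": 0.0045, "ty": 0.0025, "tz": 0.05, "rx": 0, "ry": 0, "rz": 0}, {"tx": 0, "ty": 0, "tz": 0.05, "rx": 0, "ry": 0, "rz": 0}, {"tx": 0, "ty": 0, "tz": 0.034, "rx": 0, "ry": 0, "rz": 0}, {"tx": 0, "ty": 0, "tz": 0.01, "rx": 0, "ry": 0, "rz": 0}, {"tx": 0, "ty": 0, "tz": 0, "rx": 0, "ry": 0, "rz": 0}]'

```text
time: 33.17
position: [0.6193, 0.2363, 0.0035]
orientation: [[-0.942, -0.337, 0.0], [-0.337, 0.942, 0.0], [-0.0, -0.0, -1.0]]
wrist_force: [0.8, -0.1, -0.2]
gripper_width: 0.076
finger_force: 0.0
```

Request:
carry_out --grip 0.035 --squeeze 40 --plan '[{"tx": 0, "ty": 0, "tz": 0, "rx": 0, "ry": 0, "rz": 0}, {"tx": 0, "ty": 0, "tz": 0, "rx": 0, "ry": 0, "rz": 0}, {"tx": 0, "ty": 0, "tz": 0, "rx": 0, "ry": 0, "rz": 0}, {"tx": 0, "ty": 0, "tz": 0, "rx": 0, "ry": 0, "rz": 0}]'

```text
time: 33.67
position: [0.6193, 0.2367, 0.0038]
orientation: [[-0.941, -0.337, 0.001], [-0.337, 0.941, 0.0], [-0.001, -0.0, -1.0]]
wrist_force: [-0.6, 0.2, 4.2]
gripper_width: 0.0436
finger_force: 40.0
```

Request:
carry_out --plan '[{"tx": 0, "ty": 0, "tz": -0.02, "rx": 0, "ry": 0, "rz": 0}, {"tx": 0, "ty": 0, "tz": -0.06, "rx": 0, "ry": 0, "rz": 0}, {"tx": 0, "ty": 0, "tz": -0.06, "rx": 0, "ry": 0, "rz": 0}, {"tx": 0, "ty": 0, "tz": -0.06, "rx": 0, "ry": 0, "rz": 6.7}, {"tx": 0, "ty": 0, "tz": -0.02, "rx": 0, "ry": 0, "rz": 6.7}]'

```text
time: 34.3
position: [0.6208, 0.2373, 0.2295]
orientation: [[-0.994, -0.106, 0.007], [-0.106, 0.994, 0.003], [-0.008, 0.002, -1.0]]
wrist_force: [0.3, -0.1, -2.1]
gripper_width: 0.0439
finger_force: 40.0
```

Request:
carry_out --plan '[{"tx": 0.0185, "ty": -0.051, "tz": 0, "rx": 0, "ry": 0, "rz": 0}, {"tx": 0.0185, "ty": -0.051, "tz": 0, "rx": 0, "ry": 0, "rz": 0}, {"tx": 0.0185, "ty": -0.051, "tz": 0, "rx": 0, "ry": 0, "rz": 0}, {"tx": 0.0185, "ty": -0.051, "tz": 0, "rx": 0, "ry": 0, "rz": 0}, {"tx": 0, "ty": 0, "tz": 0.03, "rx": 0, "ry": 0, "rz": 0}]'

```text
time: 34.92
position: [0.5686, 0.0226, 0.1962]
orientation: [[-0.994, -0.106, 0.006], [-0.106, 0.994, -0.0], [-0.005, -0.001, -1.0]]
wrist_force: [0.9, 0.0, -0.9]
gripper_width: 0.0436
finger_force: 40.0
```

Request:
carry_out --plan '[{"tx": 0, "ty": 0, "tz": 0.03, "rx": 0, "ry": 0, "rz": 0}, {"tx": 0, "ty": 0, "tz": 0, "rx": 0, "ry": 0, "rz": 0}, {"tx": 0, "ty": 0, "tz": 0, "rx": 0, "ry": 0, "rz": 0}]'

```text
time: 35.3
position: [0.5685, 0.0259, 0.1646]
orientation: [[-0.994, -0.11, 0.002], [-0.11, 0.994, 0.0], [-0.002, -0.0, -1.0]]
wrist_force: [-0.3, -0.3, 0.2]
gripper_width: 0.0434
finger_force: 40.0
```

```bash
python3 - <<'E'
from see import *
plan([(567.5,25.4,109,96.2)])
E
```

```text
t 35.3 pos [568.5  25.9 164.6] phi 96.32 tilt [0.0015 0.    ] F [-0.3 -0.3  0.2] w 0.0434
-> [567.5  25.4 109.   96.2] 1 rows
   [np.float64(1.0), np.float64(-0.4), np.float64(55.6), np.float64(0.1)]
```

Request:
carry_out --plan '[{"tx": 0.0005, "ty": 0, "tz": 0.024, "rx": 0, "ry": 0, "rz": 0}, {"tx": 0, "ty": 0, "tz": 0.012, "rx": 0, "ry": 0, "rz": 0}, {"tx": 0, "ty": 0, "tz": 0.01, "rx": 0, "ry": 0, "rz": 0}, {"tx": 0, "ty": 0, "tz": 0.01, "rx": 0, "ry": 0, "rz": 0}, {"tx": 0, "ty": 0, "tz": 0, "rx": 0, "ry": 0, "rz": 0}]'

```text
time: 35.92
position: [0.5677, 0.0259, 0.1078]
orientation: [[-0.994, -0.11, 0.001], [-0.11, 0.994, 0.0], [-0.001, 0.0, -1.0]]
wrist_force: [-2.5, 0.8, 6.5]
gripper_width: 0.0436
finger_force: 40.0
```

Request:
carry_out --plan '[{"tx": 0, "ty": 0, "tz": 0, "rx": 0, "ry": 0, "rz": 0}]'

```text
time: 36.05
position: [0.5677, 0.0259, 0.1083]
orientation: [[-0.994, -0.11, 0.001], [-0.11, 0.994, 0.0], [-0.001, 0.0, -1.0]]
wrist_force: [-2.4, 1.2, 7.3]
gripper_width: 0.0438
finger_force: 40.0
```

Request:
carry_out --plan '[{"tx": -0.007, "ty": 0, "tz": 0, "rx": 0, "ry": 0, "rz": 0}, {"tx": -0.008, "ty": 0, "tz": 0, "rx": 0, "ry": 0, "rz": 0}, {"tx": -0.008, "ty": 0, "tz": 0, "rx": 0, "ry": 0, "rz": 0}, {"tx": -0.007, "ty": 0, "tz": 0, "rx": 0, "ry": 0, "rz": 0}, {"tx": 0, "ty": 0, "tz": 0, "rx": 0, "ry": 0, "rz": 0}]'

```text
time: 36.67
position: [0.5977, 0.029, 0.1084]
orientation: [[-0.994, -0.11, 0.001], [-0.11, 0.994, -0.0], [-0.001, -0.0, -1.0]]
wrist_force: [-2.4, 0.3, 6.6]
gripper_width: 0.0438
finger_force: 40.0
```

Request:
carry_out --plan '[{"tx": -0.002, "ty": 0, "tz": 0, "rx": 0, "ry": 0, "rz": 0}, {"tx": -0.002, "ty": 0, "tz": 0, "rx": 0, "ry": 0, "rz": 0}, {"tx": 0, "ty": 0, "tz": 0, "rx": 0, "ry": 0, "rz": 0}]'

```text
time: 37.05
position: [0.6008, 0.0294, 0.1082]
orientation: [[-0.994, -0.11, -0.001], [-0.11, 0.994, -0.0], [0.001, -0.0, -1.0]]
wrist_force: [-4.7, -0.4, 7.2]
gripper_width: 0.0434
finger_force: 40.0
```

Request:
carry_out --plan '[{"tx": -0.001, "ty": 0, "tz": 0, "rx": 0, "ry": 0, "rz": 0}, {"tx": 0, "ty": 0, "tz": 0, "rx": 0, "ry": 0, "rz": 0}]'

```text
time: 37.3
position: [0.6016, 0.0295, 0.1082]
orientation: [[-0.994, -0.11, -0.001], [-0.11, 0.994, -0.0], [0.001, -0.0, -1.0]]
wrist_force: [-4.2, -0.7, 5.6]
gripper_width: 0.0434
finger_force: 40.0
```

Request:
carry_out --plan '[{"tx": -0.001, "ty": 0, "tz": 0, "rx": 0, "ry": 0, "rz": 0}, {"tx": 0, "ty": 0, "tz": 0, "rx": 0, "ry": 0, "rz": 0}]'

```text
time: 37.55
position: [0.6022, 0.0296, 0.1081]
orientation: [[-0.994, -0.11, -0.002], [-0.11, 0.994, -0.0], [0.002, -0.0, -1.0]]
wrist_force: [-6.3, -1.2, 8.0]
gripper_width: 0.0436
finger_force: 40.0
```

Request:
carry_out --plan '[{"tx": -0.001, "ty": 0, "tz": 0, "rx": 0, "ry": 0, "rz": 0}, {"tx": 0, "ty": 0, "tz": 0, "rx": 0, "ry": 0, "rz": 0}]'

```text
time: 37.8
position: [0.6023, 0.0295, 0.108]
orientation: [[-0.994, -0.11, -0.004], [-0.11, 0.994, -0.0], [0.004, 0.0, -1.0]]
wrist_force: [-9.1, -0.8, 8.3]
gripper_width: 0.0439
finger_force: 40.0
```

Request:
carry_out --plan '[{"tx": -0.0015, "ty": 0, "tz": 0, "rx": 0, "ry": 0, "rz": 0}, {"tx": 0, "ty": 0, "tz": 0, "rx": 0, "ry": 0, "rz": 0}]'

```text
time: 38.05
position: [0.6023, 0.0296, 0.1077]
orientation: [[-0.994, -0.11, -0.007], [-0.11, 0.994, -0.001], [0.007, 0.0, -1.0]]
wrist_force: [-13.1, -1.9, 11.2]
gripper_width: 0.0436
finger_force: 40.0
```

Request:
carry_out --grip 0.07 --plan '[{"tx": 0, "ty": 0, "tz": 0, "rx": 0, "ry": 0, "rz": 0}, {"tx": 0, "ty": 0, "tz": 0, "rx": 0, "ry": 0, "rz": 0}, {"tx": 0.002, "ty": 0, "tz": 0, "rx": 0, "ry": 0, "rz": 0}, {"tx": 0, "ty": 0, "tz": -0.05, "rx": 0, "ry": 0, "rz": 0}, {"tx": 0, "ty": 0, "tz": -0.06, "rx": 0, "ry": 0, "rz": 0}]'

```text
time: 38.67
position: [0.6026, 0.0296, 0.2171]
orientation: [[-0.994, -0.11, -0.003], [-0.11, 0.994, -0.0], [0.003, 0.0, -1.0]]
wrist_force: [0.4, 0.1, -0.3]
gripper_width: 0.07
finger_force: 0.0
```

Request:
carry_out --grip 0.076 --plan '[{"tx": 0, "ty": 0, "tz": 0, "rx": 0, "ry": 0, "rz": 5.8}, {"tx": 0, "ty": 0, "tz": 0, "rx": 0, "ry": 0, "rz": 5.8}, {"tx": 0.009, "ty": 0.056, "tz": 0, "rx": 0, "ry": 0, "rz": 0}, {"tx": 0.009, "ty": 0.056, "tz": 0, "rx": 0, "ry": 0, "rz": 0}, {"tx": 0.009, "ty": 0.056, "tz": 0, "rx": 0, "ry": 0, "rz": 0}]'

```text
time: 39.3
position: [0.5921, 0.2009, 0.2173]
orientation: [[-0.996, 0.093, 0.0], [0.093, 0.996, 0.0], [-0.0, 0.0, -1.0]]
wrist_force: [-0.0, 0.8, -0.1]
gripper_width: 0.076
finger_force: 0.0
```

Request:
carry_out --plan '[{"tx": 0.009, "ty": 0.056, "tz": 0.02, "rx": 0, "ry": 0, "rz": 0}, {"tx": 0.009, "ty": 0.056, "tz": 0.02, "rx": 0, "ry": 0, "rz": 0}, {"tx": 0.009, "ty": 0.056, "tz": 0.025, "rx": 0, "ry": 0, "rz": 0}, {"tx": 0, "ty": 0, "tz": 0, "rx": 0, "ry": 0, "rz": 0}, {"tx": 0, "ty": 0, "tz": 0, "rx": 0, "ry": 0, "rz": 0}]'

```text
time: 39.92
position: [0.5806, 0.369, 0.152]
orientation: [[-0.996, 0.092, -0.0], [0.092, 0.996, -0.001], [0.0, -0.001, -1.0]]
wrist_force: [0.6, -0.8, 0.7]
gripper_width: 0.0762
finger_force: 0.0
```

Request:
carry_out --plan '[{"tx": 0, "ty": 0, "tz": 0, "rx": 0, "ry": 0, "rz": 0}]'

```text
time: 40.05
position: [0.5815, 0.3681, 0.153]
orientation: [[-0.996, 0.094, 0.001], [0.094, 0.996, 0.0], [-0.001, 0.0, -1.0]]
wrist_force: [-0.1, -0.6, 0.5]
gripper_width: 0.0758
finger_force: 0.0
```

```bash
python3 - <<'E'
from see import *
see('wrist'); see('top',(230,190,390,310,4),'pics/c8.png'); see('scene')
plan([(579.7,370,4,84.5)])
E
```

```text
wrist [574.1 371.7 100.6  44.7] -5.8 [325. 208.]
wrist [793.1 298.9 106.9  40.9] 89.7 [271. 467.]
top [ 748.9 -308.1   99.1   55.3] 24.9 [436. 182.]
top [575.6 369.8 101.4  44.9] -4.9 [154. 251.]
top [451.  365.5 100.2  45.3] 10.7 [151. 302.]
scene [576.2 371.8 101.9  51. ] -3.5 [247. 179.]
scene [451.9 367.4 103.   48.8] 12.4 [208. 194.]
scene [ 878.7 -372.7  120.9   59.9] 32.5 [499. 314.]
t 40.2 pos [581.5 368.2 153.1] phi 84.61 tilt [0.001  0.0005] F [ 0.3  0.5 -0.9] w 0.0762
-> [579.7 370.    4.   84.5] 3 rows
   [np.float64(0.7), np.float64(0.5), np.float64(49.7), np.float64(0.0)]
   [np.float64(0.7), np.float64(0.5), np.float64(49.7), np.float64(0.0)]
   [np.float64(0.7), np.float64(0.5), np.float64(49.7), np.float64(0.0)]
```

View pics/c8.png

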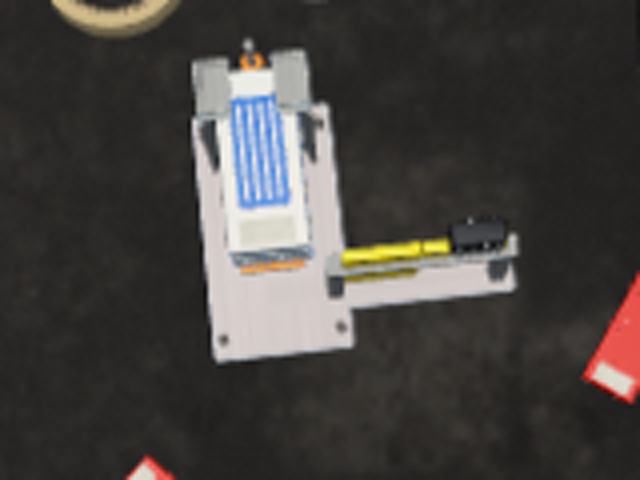

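Request:
carry_out --plan '[{"tx": 0.003, "ty": 0.003, "tz": 0.055, "rx": 0, "ry": 0, "rz": 0}, {"tx": 0, "ty": 0, "tz": 0.055, "rx": 0, "ry": 0, "rz": 0}, {"tx": 0, "ty": 0, "tz": 0.03, "rx": 0, "ry": 0, "rz": 0}, {"tx": 0, "ty": 0, "tz": 0.009, "rx": 0, "ry": 0, "rz": 0}, {"tx": 0, "ty": 0, "tz": 0, "rx": 0, "ry": 0, "rz": 0}]'

```text
time: 40.83
position: [0.5786, 0.3723, 0.0037]
orientation: [[-0.996, 0.093, 0.0], [0.093, 0.996, 0.0], [-0.0, 0.0, -1.0]]
wrist_force: [-0.2, 0.6, 0.3]
gripper_width: 0.0761
finger_force: 0.0
```

Request:
carry_out --grip 0.035 --squeeze 40 --plan '[{"tx": 0, "ty": 0, "tz": 0, "rx": 0, "ry": 0, "rz": 0}, {"tx": 0, "ty": 0, "tz": 0, "rx": 0, "ry": 0, "rz": 0}, {"tx": 0, "ty": 0, "tz": 0, "rx": 0, "ry": 0, "rz": 0}, {"tx": 0, "ty": 0, "tz": 0, "rx": 0, "ry": 0, "rz": 0}]'

```text
time: 41.32
position: [0.5784, 0.3726, 0.0038]
orientation: [[-0.996, 0.092, 0.001], [0.092, 0.996, 0.0], [-0.001, 0.0, -1.0]]
wrist_force: [-0.9, -0.4, 3.7]
gripper_width: 0.0437
finger_force: 40.0
```

Request:
carry_out --plan '[{"tx": 0, "ty": 0, "tz": -0.02, "rx": 0, "ry": 0, "rz": 0}, {"tx": 0, "ty": 0, "tz": -0.06, "rx": 0, "ry": 0, "rz": 0}, {"tx": 0, "ty": 0, "tz": -0.06, "rx": 0, "ry": 0, "rz": 0}, {"tx": 0, "ty": 0, "tz": -0.06, "rx": 0, "ry": 0, "rz": -5.8}, {"tx": 0, "ty": 0, "tz": -0.02, "rx": 0, "ry": 0, "rz": -5.8}]'

```text
time: 41.95
position: [0.5798, 0.3736, 0.2296]
orientation: [[-0.994, -0.113, 0.007], [-0.113, 0.994, 0.004], [-0.007, 0.004, -1.0]]
wrist_force: [0.4, -0.1, -0.8]
gripper_width: 0.0436
finger_force: 40.0
```

Request:
carry_out --plan '[{"tx": 0.008, "ty": -0.057, "tz": 0, "rx": 0, "ry": 0, "rz": 0}, {"tx": 0.008, "ty": -0.057, "tz": 0, "rx": 0, "ry": 0, "rz": 0}, {"tx": 0.008, "ty": -0.057, "tz": 0, "rx": 0, "ry": 0, "rz": 0}, {"tx": 0.008, "ty": -0.057, "tz": 0, "rx": 0, "ry": 0, "rz": 0}, {"tx": 0.008, "ty": -0.057, "tz": 0, "rx": 0, "ry": 0, "rz": 0}]'

```text
time: 42.58
position: [0.5694, 0.0831, 0.2245]
orientation: [[-0.994, -0.11, 0.001], [-0.11, 0.994, 0.0], [-0.001, 0.0, -1.0]]
wrist_force: [0.7, 0.5, -1.0]
gripper_width: 0.0438
finger_force: 40.0
```

Request:
carry_out --plan '[{"tx": 0.008, "ty": -0.057, "tz": 0, "rx": 0, "ry": 0, "rz": 0}, {"tx": 0, "ty": 0, "tz": 0.03, "rx": 0, "ry": 0, "rz": 0}, {"tx": 0, "ty": 0, "tz": 0.03, "rx": 0, "ry": 0, "rz": 0}, {"tx": 0, "ty": 0, "tz": 0, "rx": 0, "ry": 0, "rz": 0}, {"tx": 0, "ty": 0, "tz": 0, "rx": 0, "ry": 0, "rz": 0}]'

```text
time: 43.2
position: [0.5686, 0.0275, 0.1646]
orientation: [[-0.994, -0.11, 0.002], [-0.11, 0.994, 0.0], [-0.002, -0.0, -1.0]]
wrist_force: [0.3, 0.2, -1.2]
gripper_width: 0.0437
finger_force: 40.0
```

```bash
python3 - <<'E'
from see import *
f=ctrl.grab_frame('wrist')
plan([(567.5,25.5,109,96.25)])
E
```

```text
t 43.25 pos [568.9  27.5 164.8] phi 96.33 tilt [0.0023 0.0001] F [ 0.7 -0.2 -0.9] w 0.0439
-> [567.5  25.5 109.   96.2] 1 rows
   [np.float64(1.6), np.float64(-1.9), np.float64(55.8), np.float64(0.1)]
```

Request:
carry_out --plan '[{"tx": 0.001, "ty": -0.0015, "tz": 0.024, "rx": 0, "ry": 0, "rz": 0}, {"tx": 0, "ty": 0, "tz": 0.012, "rx": 0, "ry": 0, "rz": 0}, {"tx": 0, "ty": 0, "tz": 0.01, "rx": 0, "ry": 0, "rz": 0}, {"tx": 0, "ty": 0, "tz": 0.01, "rx": 0, "ry": 0, "rz": 0}, {"tx": 0, "ty": 0, "tz": 0, "rx": 0, "ry": 0, "rz": 0}]'

```text
time: 43.88
position: [0.5674, 0.0259, 0.1078]
orientation: [[-0.994, -0.11, 0.0], [-0.11, 0.994, 0.0], [-0.0, 0.0, -1.0]]
wrist_force: [-2.8, 0.5, 8.4]
gripper_width: 0.0436
finger_force: 40.0
```

Request:
carry_out --plan '[{"tx": 0, "ty": 0, "tz": 0, "rx": 0, "ry": 0, "rz": 0}]'

```text
time: 44.0
position: [0.5674, 0.0259, 0.1083]
orientation: [[-0.994, -0.11, 0.0], [-0.11, 0.994, 0.0], [-0.0, 0.0, -1.0]]
wrist_force: [-3.6, -0.9, 6.6]
gripper_width: 0.0439
finger_force: 40.0
```

Request:
carry_out --plan '[{"tx": -0.007, "ty": 0, "tz": 0, "rx": 0, "ry": 0, "rz": 0}, {"tx": -0.008, "ty": 0, "tz": 0, "rx": 0, "ry": 0, "rz": 0}, {"tx": -0.008, "ty": 0, "tz": 0, "rx": 0, "ry": 0, "rz": 0}, {"tx": -0.007, "ty": 0, "tz": 0, "rx": 0, "ry": 0, "rz": 0}, {"tx": 0, "ty": 0, "tz": 0, "rx": 0, "ry": 0, "rz": 0}]'

```text
time: 44.62
position: [0.5974, 0.0291, 0.1084]
orientation: [[-0.994, -0.11, 0.0], [-0.11, 0.994, -0.0], [-0.0, -0.0, -1.0]]
wrist_force: [-2.6, -0.3, 7.5]
gripper_width: 0.044
finger_force: 40.0
```

Request:
carry_out --plan '[{"tx": -0.002, "ty": 0, "tz": 0, "rx": 0, "ry": 0, "rz": 0}, {"tx": -0.002, "ty": 0, "tz": 0, "rx": 0, "ry": 0, "rz": 0}, {"tx": 0, "ty": 0, "tz": 0, "rx": 0, "ry": 0, "rz": 0}]'

```text
time: 45.0
position: [0.6005, 0.0295, 0.1082]
orientation: [[-0.994, -0.11, -0.001], [-0.11, 0.994, -0.0], [0.001, -0.0, -1.0]]
wrist_force: [-5.6, -0.8, 7.0]
gripper_width: 0.0437
finger_force: 40.0
```

Request:
carry_out --plan '[{"tx": -0.001, "ty": 0, "tz": 0, "rx": 0, "ry": 0, "rz": 0}, {"tx": -0.001, "ty": 0, "tz": 0, "rx": 0, "ry": 0, "rz": 0}, {"tx": 0, "ty": 0, "tz": 0, "rx": 0, "ry": 0, "rz": 0}]'

```text
time: 45.38
position: [0.6015, 0.0296, 0.1081]
orientation: [[-0.994, -0.11, -0.003], [-0.11, 0.994, -0.0], [0.003, 0.0, -1.0]]
wrist_force: [-8.0, -1.0, 9.3]
gripper_width: 0.0437
finger_force: 40.0
```

Request:
carry_out --plan '[{"tx": -0.001, "ty": 0, "tz": 0, "rx": 0, "ry": 0, "rz": 0}, {"tx": 0, "ty": 0, "tz": 0, "rx": 0, "ry": 0, "rz": 0}]'

```text
time: 45.62
position: [0.6015, 0.0296, 0.1079]
orientation: [[-0.994, -0.11, -0.005], [-0.11, 0.994, -0.0], [0.005, 0.0, -1.0]]
wrist_force: [-10.5, -0.6, 9.7]
gripper_width: 0.0438
finger_force: 40.0
```

Request:
carry_out --plan '[{"tx": -0.001, "ty": 0, "tz": 0, "rx": 0, "ry": 0, "rz": 0}, {"tx": 0, "ty": 0, "tz": 0, "rx": 0, "ry": 0, "rz": 0}]'

```text
time: 45.88
position: [0.6015, 0.0296, 0.1078]
orientation: [[-0.994, -0.11, -0.007], [-0.11, 0.994, -0.001], [0.007, 0.0, -1.0]]
wrist_force: [-13.6, -1.5, 13.7]
gripper_width: 0.0437
finger_force: 40.0
```

Request:
carry_out --grip 0.07 --plan '[{"tx": 0, "ty": 0, "tz": 0, "rx": 0, "ry": 0, "rz": 0}, {"tx": 0, "ty": 0, "tz": 0, "rx": 0, "ry": 0, "rz": 0}, {"tx": 0.002, "ty": 0, "tz": 0, "rx": 0, "ry": 0, "rz": 0}, {"tx": 0, "ty": 0, "tz": -0.05, "rx": 0, "ry": 0, "rz": 0}, {"tx": 0, "ty": 0, "tz": -0.06, "rx": 0, "ry": 0, "rz": 0}]'

```text
time: 46.5
position: [0.602, 0.0296, 0.2171]
orientation: [[-0.994, -0.11, -0.003], [-0.11, 0.994, -0.0], [0.003, 0.0, -1.0]]
wrist_force: [-0.0, 0.6, 0.6]
gripper_width: 0.0699
finger_force: 0.0
```

Request:
carry_out --grip 0.076 --plan '[{"tx": 0, "ty": 0, "tz": 0, "rx": 0, "ry": 0, "rz": -6}, {"tx": 0.01, "ty": 0.052, "tz": 0, "rx": 0, "ry": 0, "rz": 0}, {"tx": 0.01, "ty": 0.052, "tz": 0, "rx": 0, "ry": 0, "rz": 0}, {"tx": 0.01, "ty": 0.052, "tz": 0, "rx": 0, "ry": 0, "rz": 0}, {"tx": 0.01, "ty": 0.052, "tz": 0, "rx": 0, "ry": 0, "rz": 0}]'

```text
time: 47.12
position: [0.5188, 0.2258, 0.2173]
orientation: [[-0.977, -0.213, 0.0], [-0.213, 0.977, 0.0], [-0.0, 0.0, -1.0]]
wrist_force: [0.6, 0.3, -0.4]
gripper_width: 0.076
finger_force: 0.0
```

Request:
carry_out --plan '[{"tx": 0.01, "ty": 0.052, "tz": 0.02, "rx": 0, "ry": 0, "rz": 0}, {"tx": 0.01, "ty": 0.051, "tz": 0.02, "rx": 0, "ry": 0, "rz": 0}, {"tx": 0.01, "ty": 0.051, "tz": 0.025, "rx": 0, "ry": 0, "rz": 0}, {"tx": 0, "ty": 0, "tz": 0, "rx": 0, "ry": 0, "rz": 0}, {"tx": 0, "ty": 0, "tz": 0, "rx": 0, "ry": 0, "rz": 0}]'

```text
time: 47.75
position: [0.4575, 0.3682, 0.1522]
orientation: [[-0.977, -0.214, 0.0], [-0.214, 0.977, -0.0], [0.0, -0.0, -1.0]]
wrist_force: [1.0, -1.0, 0.2]
gripper_width: 0.0764
finger_force: 0.0
```

Request:
carry_out --plan '[{"tx": 0, "ty": 0, "tz": 0, "rx": 0, "ry": 0, "rz": 0}]'

```text
time: 47.88
position: [0.4583, 0.3676, 0.1529]
orientation: [[-0.977, -0.212, 0.001], [-0.212, 0.977, 0.001], [-0.001, 0.0, -1.0]]
wrist_force: [-0.5, -0.4, 0.4]
gripper_width: 0.0759
finger_force: 0.0
```

```bash
python3 - <<'E'
from see import *
see('wrist'); see('scene')
plan([(454.5,368,4,102.3)])
E
```

```text
wrist [449.9 367.6 101.7  45.4] 12.2 [323. 207.]
scene [609.  986.6 103.5  40.1] -57.2 [182.  75.]
scene [452.  367.3 103.   48.6] 12.4 [208. 194.]
t 47.98 pos [458.3 367.5 152.9] phi 102.21 tilt [0.001  0.0006] F [ 1.2 -0.6 -0.6] w 0.0766
-> [454.5 368.    4.  102.3] 3 rows
   [np.float64(1.2), np.float64(0.4), np.float64(49.6), np.float64(-0.0)]
   [np.float64(1.2), np.float64(0.4), np.float64(49.6), np.float64(-0.0)]
   [np.float64(1.2), np.float64(0.4), np.float64(49.6), np.float64(-0.0)]
```

Request:
carry_out --plan '[{"tx": 0.004, "ty": 0.001, "tz": 0.055, "rx": 0, "ry": 0, "rz": 0}, {"tx": 0, "ty": 0, "tz": 0.055, "rx": 0, "ry": 0, "rz": 0}, {"tx": 0, "ty": 0, "tz": 0.03, "rx": 0, "ry": 0, "rz": 0}, {"tx": 0, "ty": 0, "tz": 0.009, "rx": 0, "ry": 0, "rz": 0}, {"tx": 0, "ty": 0, "tz": 0, "rx": 0, "ry": 0, "rz": 0}]'

```text
time: 48.6
position: [0.4538, 0.3683, 0.0036]
orientation: [[-0.977, -0.212, 0.0], [-0.212, 0.977, 0.0], [-0.0, 0.0, -1.0]]
wrist_force: [0.3, -0.2, 1.0]
gripper_width: 0.076
finger_force: 0.0
```

Request:
carry_out --grip 0.035 --squeeze 40 --plan '[{"tx": 0, "ty": 0, "tz": 0, "rx": 0, "ry": 0, "rz": 0}, {"tx": 0, "ty": 0, "tz": 0, "rx": 0, "ry": 0, "rz": 0}, {"tx": 0, "ty": 0, "tz": 0, "rx": 0, "ry": 0, "rz": 0}, {"tx": 0, "ty": 0, "tz": 0, "rx": 0, "ry": 0, "rz": 0}]'

```text
time: 49.1
position: [0.4535, 0.3687, 0.0037]
orientation: [[-0.977, -0.213, 0.001], [-0.213, 0.977, 0.0], [-0.001, 0.0, -1.0]]
wrist_force: [-0.7, -0.4, 4.5]
gripper_width: 0.0438
finger_force: 40.0
```

Request:
carry_out --plan '[{"tx": 0, "ty": 0, "tz": -0.02, "rx": 0, "ry": 0, "rz": 0}, {"tx": 0, "ty": 0, "tz": -0.06, "rx": 0, "ry": 0, "rz": 0}, {"tx": 0, "ty": 0, "tz": -0.06, "rx": 0, "ry": 0, "rz": 0}, {"tx": 0, "ty": 0, "tz": -0.06, "rx": 0, "ry": 0, "rz": 6}, {"tx": 0, "ty": 0, "tz": -0.02, "rx": 0, "ry": 0, "rz": 0}]'

```text
time: 49.72
position: [0.4546, 0.3696, 0.2289]
orientation: [[-0.994, -0.109, 0.006], [-0.109, 0.994, 0.005], [-0.006, 0.004, -1.0]]
wrist_force: [0.4, -0.1, -0.9]
gripper_width: 0.0438
finger_force: 40.0
```

Request:
carry_out --plan '[{"tx": -0.011, "ty": -0.0505, "tz": 0, "rx": 0, "ry": 0, "rz": 0}, {"tx": -0.011, "ty": -0.0505, "tz": 0, "rx": 0, "ry": 0, "rz": 0}, {"tx": -0.011, "ty": -0.0505, "tz": 0, "rx": 0, "ry": 0, "rz": 0}, {"tx": -0.011, "ty": -0.0505, "tz": 0, "rx": 0, "ry": 0, "rz": 0}, {"tx": -0.011, "ty": -0.0505, "tz": 0, "rx": 0, "ry": 0, "rz": 0}]'

```text
time: 50.35
position: [0.5358, 0.122, 0.2245]
orientation: [[-0.994, -0.11, 0.001], [-0.11, 0.994, 0.0], [-0.001, 0.0, -1.0]]
wrist_force: [-0.6, 0.5, 0.6]
gripper_width: 0.0438
finger_force: 40.0
```

Request:
carry_out --plan '[{"tx": -0.011, "ty": -0.0505, "tz": 0, "rx": 0, "ry": 0, "rz": 0}, {"tx": -0.01, "ty": -0.0505, "tz": 0, "rx": 0, "ry": 0, "rz": 0}, {"tx": 0, "ty": 0, "tz": 0.03, "rx": 0, "ry": 0, "rz": 0}, {"tx": 0, "ty": 0, "tz": 0.03, "rx": 0, "ry": 0, "rz": 0}, {"tx": 0, "ty": 0, "tz": 0, "rx": 0, "ry": 0, "rz": 0}]'

```text
time: 50.98
position: [0.5659, 0.0252, 0.1622]
orientation: [[-0.994, -0.109, -0.004], [-0.109, 0.994, -0.0], [0.004, 0.0, -1.0]]
wrist_force: [-0.6, 0.3, 0.0]
gripper_width: 0.0442
finger_force: 40.0
```

Request:
carry_out --plan '[{"tx": 0, "ty": 0, "tz": 0, "rx": 0, "ry": 0, "rz": 0}]'

```text
time: 51.1
position: [0.5682, 0.0257, 0.1647]
orientation: [[-0.994, -0.11, 0.002], [-0.11, 0.994, 0.0], [-0.002, -0.0, -1.0]]
wrist_force: [1.0, -0.5, 0.4]
gripper_width: 0.0438
finger_force: 40.0
```

```bash
python3 - <<'E'
from see import *
f=ctrl.grab_frame('wrist')
plan([(567.5,25.5,109,96.25)])
E
```

```text
t 51.15 pos [568.5  25.7 164.9] phi 96.32 tilt [0.0023 0.0001] F [0.9 0.  0.1] w 0.0437
-> [567.5  25.5 109.   96.2] 1 rows
   [np.float64(1.0), np.float64(-0.1), np.float64(55.9), np.float64(0.1)]
```

Request:
carry_out --plan '[{"tx": 0.001, "ty": 0, "tz": 0.024, "rx": 0, "ry": 0, "rz": 0}, {"tx": 0, "ty": 0, "tz": 0.012, "rx": 0, "ry": 0, "rz": 0}, {"tx": 0, "ty": 0, "tz": 0.01, "rx": 0, "ry": 0, "rz": 0}, {"tx": 0, "ty": 0, "tz": 0.01, "rx": 0, "ry": 0, "rz": 0}, {"tx": 0, "ty": 0, "tz": 0, "rx": 0, "ry": 0, "rz": 0}]'

```text
time: 51.78
position: [0.5668, 0.0256, 0.108]
orientation: [[-0.994, -0.11, 0.0], [-0.11, 0.994, 0.0], [-0.0, 0.0, -1.0]]
wrist_force: [-3.7, 0.6, 8.9]
gripper_width: 0.0436
finger_force: 40.0
```

Request:
carry_out --plan '[{"tx": 0, "ty": 0, "tz": 0, "rx": 0, "ry": 0, "rz": 0}]'

```text
time: 51.9
position: [0.5668, 0.0256, 0.1085]
orientation: [[-0.994, -0.11, 0.0], [-0.11, 0.994, 0.0], [-0.0, 0.0, -1.0]]
wrist_force: [-4.3, 0.2, 8.6]
gripper_width: 0.0437
finger_force: 40.0
```

Request:
carry_out --plan '[{"tx": -0.007, "ty": 0, "tz": 0, "rx": 0, "ry": 0, "rz": 0}, {"tx": -0.008, "ty": 0, "tz": 0, "rx": 0, "ry": 0, "rz": 0}, {"tx": -0.008, "ty": 0, "tz": 0, "rx": 0, "ry": 0, "rz": 0}, {"tx": -0.007, "ty": 0, "tz": 0, "rx": 0, "ry": 0, "rz": 0}, {"tx": 0, "ty": 0, "tz": 0, "rx": 0, "ry": 0, "rz": 0}]'

```text
time: 52.52
position: [0.5967, 0.0288, 0.1085]
orientation: [[-0.994, -0.11, 0.0], [-0.11, 0.994, -0.0], [-0.0, -0.0, -1.0]]
wrist_force: [-4.0, -0.6, 8.6]
gripper_width: 0.0433
finger_force: 40.0
```

Request:
carry_out --plan '[{"tx": -0.002, "ty": 0, "tz": 0, "rx": 0, "ry": 0, "rz": 0}, {"tx": -0.002, "ty": 0, "tz": 0, "rx": 0, "ry": 0, "rz": 0}, {"tx": 0, "ty": 0, "tz": 0, "rx": 0, "ry": 0, "rz": 0}]'

```text
time: 52.9
position: [0.5998, 0.0291, 0.1084]
orientation: [[-0.994, -0.11, -0.001], [-0.11, 0.994, -0.0], [0.001, -0.0, -1.0]]
wrist_force: [-5.7, -1.7, 7.8]
gripper_width: 0.0438
finger_force: 40.0
```

Request:
carry_out --plan '[{"tx": -0.001, "ty": 0, "tz": 0, "rx": 0, "ry": 0, "rz": 0}, {"tx": -0.001, "ty": 0, "tz": 0, "rx": 0, "ry": 0, "rz": 0}, {"tx": 0, "ty": 0, "tz": 0, "rx": 0, "ry": 0, "rz": 0}]'

```text
time: 53.28
position: [0.6015, 0.0294, 0.1083]
orientation: [[-0.994, -0.11, -0.002], [-0.11, 0.994, -0.0], [0.002, 0.0, -1.0]]
wrist_force: [-5.5, -1.4, 9.4]
gripper_width: 0.044
finger_force: 40.0
```

Request:
carry_out --plan '[{"tx": -0.001, "ty": 0, "tz": 0, "rx": 0, "ry": 0, "rz": 0}, {"tx": 0, "ty": 0, "tz": 0, "rx": 0, "ry": 0, "rz": 0}]'

```text
time: 53.52
position: [0.6016, 0.0294, 0.1082]
orientation: [[-0.994, -0.11, -0.004], [-0.11, 0.994, -0.0], [0.004, 0.0, -1.0]]
wrist_force: [-10.1, -1.3, 9.0]
gripper_width: 0.0438
finger_force: 40.0
```

Request:
carry_out --plan '[{"tx": -0.001, "ty": 0, "tz": 0, "rx": 0, "ry": 0, "rz": 0}, {"tx": 0, "ty": 0, "tz": 0, "rx": 0, "ry": 0, "rz": 0}]'

```text
time: 53.78
position: [0.6016, 0.0294, 0.108]
orientation: [[-0.994, -0.11, -0.006], [-0.11, 0.994, -0.0], [0.006, 0.0, -1.0]]
wrist_force: [-12.3, -1.4, 12.6]
gripper_width: 0.0438
finger_force: 40.0
```

Request:
carry_out --grip 0.07 --plan '[{"tx": 0, "ty": 0, "tz": 0, "rx": 0, "ry": 0, "rz": 0}, {"tx": 0, "ty": 0, "tz": 0, "rx": 0, "ry": 0, "rz": 0}, {"tx": 0.002, "ty": 0, "tz": 0, "rx": 0, "ry": 0, "rz": 0}, {"tx": 0, "ty": 0, "tz": -0.05, "rx": 0, "ry": 0, "rz": 0}, {"tx": 0, "ty": 0, "tz": -0.06, "rx": 0, "ry": 0, "rz": 0}]'

```text
time: 54.4
position: [0.6014, 0.0293, 0.2171]
orientation: [[-0.994, -0.11, -0.003], [-0.11, 0.994, -0.0], [0.003, 0.0, -1.0]]
wrist_force: [0.4, -0.5, -0.1]
gripper_width: 0.07
finger_force: 0.0
```

Request:
carry_out --grip 0.055 --plan '[{"tx": 0.022, "ty": -0.037, "tz": 0, "rx": 0, "ry": 0, "rz": 0}, {"tx": 0.022, "ty": -0.037, "tz": 0, "rx": 0, "ry": 0, "rz": 0}, {"tx": 0.021, "ty": -0.038, "tz": 0, "rx": 0, "ry": 0, "rz": 0}, {"tx": 0, "ty": 0, "tz": 0, "rx": 0, "ry": 0, "rz": 0}, {"tx": 0, "ty": 0, "tz": 0, "rx": 0, "ry": 0, "rz": 0}]'

```text
time: 55.02
position: [0.5504, -0.0889, 0.2173]
orientation: [[-0.994, -0.109, 0.0], [-0.109, 0.994, 0.0], [-0.0, 0.0, -1.0]]
wrist_force: [-0.2, 0.4, 0.2]
gripper_width: 0.0551
finger_force: 0.0
```

Request:
carry_out --plan '[{"tx": 0, "ty": 0, "tz": 0, "rx": 0, "ry": 0, "rz": 0}]'

```text
time: 55.15
position: [0.5505, -0.0882, 0.2171]
orientation: [[-0.994, -0.111, 0.0], [-0.111, 0.994, 0.0], [-0.0, 0.0, -1.0]]
wrist_force: [-0.4, 0.5, 0.0]
gripper_width: 0.0549
finger_force: 0.0
```

```bash
python3 - <<'E'
from see import *
see('wrist',(0,0,640,480,1),'pics/w9.png')
plan([(550.5,-89.6,135,96.2)])
E
```

```text
wrist [600.3  39.6 103.1  47. ] -25.8 [459. 265.]
wrist [605.2  48.2 105.4  48.8] -27.4 [469. 270.]
t 55.2 pos [550.5 -88.2 217.1] phi 96.38 tilt [0.0001 0.0001] F [-0.1 -0.8 -0. ] w 0.055
-> [550.5 -89.6 135.   96.2] 2 rows
   [np.float64(0.1), np.float64(-0.7), np.float64(41.1), np.float64(0.1)]
   [np.float64(0.1), np.float64(-0.7), np.float64(41.1), np.float64(0.1)]
```

View pics/w9.png

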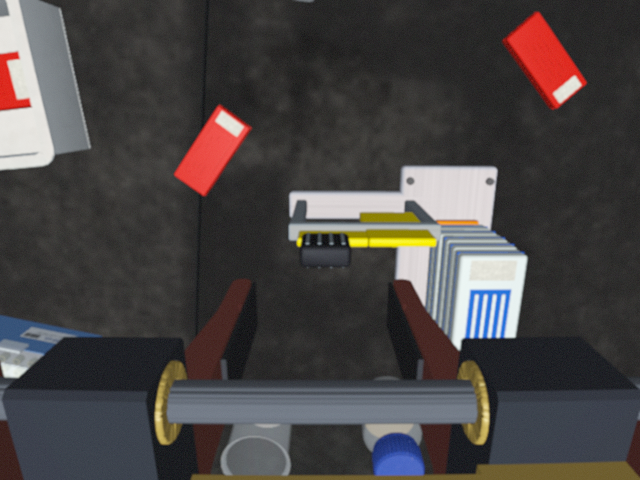

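Request:
carry_out --plan '[{"tx": 0, "ty": -0.0015, "tz": 0.045, "rx": 0, "ry": 0, "rz": 0}, {"tx": 0, "ty": 0, "tz": 0.037, "rx": 0, "ry": 0, "rz": 0}, {"tx": 0, "ty": 0, "tz": 0, "rx": 0, "ry": 0, "rz": 0}]'

```text
time: 55.58
position: [0.5485, -0.0895, 0.1328]
orientation: [[-0.994, -0.111, -0.006], [-0.111, 0.994, 0.001], [0.005, 0.002, -1.0]]
wrist_force: [-0.3, -0.4, 0.3]
gripper_width: 0.0551
finger_force: 0.0
```

Request:
carry_out --grip 0.02 --squeeze 10 --plan '[{"tx": 0, "ty": 0, "tz": 0, "rx": 0, "ry": 0, "rz": 0}, {"tx": 0, "ty": 0, "tz": 0, "rx": 0, "ry": 0, "rz": 0}, {"tx": 0, "ty": 0, "tz": 0, "rx": 0, "ry": 0, "rz": 0}, {"tx": 0, "ty": 0, "tz": 0, "rx": 0, "ry": 0, "rz": 0}, {"tx": 0, "ty": 0, "tz": 0, "rx": 0, "ry": 0, "rz": 0}]'

```text
time: 56.2
position: [0.551, -0.0869, 0.1367]
orientation: [[-0.994, -0.108, 0.002], [-0.108, 0.994, 0.005], [-0.002, 0.005, -1.0]]
wrist_force: [1.6, 20.3, 2.7]
gripper_width: 0.0304
finger_force: 10.0
```

Request:
carry_out --plan '[{"tx": 0, "ty": 0.01, "tz": 0, "rx": 0, "ry": 0, "rz": 0}, {"tx": 0, "ty": 0.01, "tz": 0, "rx": 0, "ry": 0, "rz": 0}, {"tx": 0, "ty": 0, "tz": 0, "rx": 0, "ry": 0, "rz": 0}]'

```text
time: 56.58
position: [0.5491, -0.0701, 0.1366]
orientation: [[-0.994, -0.11, 0.003], [-0.11, 0.994, -0.0], [-0.003, -0.0, -1.0]]
wrist_force: [-0.5, 1.3, 7.4]
gripper_width: 0.0301
finger_force: 10.0
```

Request:
carry_out --plan '[{"tx": 0, "ty": 0.01, "tz": 0, "rx": 0, "ry": 0, "rz": 0}, {"tx": 0, "ty": 0.01, "tz": 0, "rx": 0, "ry": 0, "rz": 0}, {"tx": 0, "ty": 0.01, "tz": 0, "rx": 0, "ry": 0, "rz": 0}, {"tx": 0, "ty": 0.008, "tz": 0, "rx": 0, "ry": 0, "rz": 0}, {"tx": 0, "ty": 0, "tz": 0, "rx": 0, "ry": 0, "rz": 0}]'

```text
time: 57.2
position: [0.545, -0.0324, 0.1366]
orientation: [[-0.994, -0.11, 0.003], [-0.11, 0.994, 0.0], [-0.003, -0.0, -1.0]]
wrist_force: [-1.1, 1.3, 7.6]
gripper_width: 0.0299
finger_force: 10.0
```

Request:
carry_out --plan '[{"tx": 0, "ty": 0.003, "tz": 0, "rx": 0, "ry": 0, "rz": 0}, {"tx": 0, "ty": 0.002, "tz": 0, "rx": 0, "ry": 0, "rz": 0}, {"tx": 0, "ty": 0, "tz": 0, "rx": 0, "ry": 0, "rz": 0}]'

```text
time: 57.58
position: [0.5446, -0.028, 0.1367]
orientation: [[-0.994, -0.11, 0.003], [-0.11, 0.994, -0.0], [-0.003, -0.001, -1.0]]
wrist_force: [-0.3, -0.6, 6.3]
gripper_width: 0.0301
finger_force: 10.0
```

Request:
carry_out --plan '[{"tx": 0, "ty": 0.002, "tz": 0, "rx": 0, "ry": 0, "rz": 0}, {"tx": 0, "ty": 0, "tz": 0, "rx": 0, "ry": 0, "rz": 0}]'

```text
time: 57.82
position: [0.5444, -0.0265, 0.1366]
orientation: [[-0.994, -0.11, 0.003], [-0.11, 0.994, -0.001], [-0.003, -0.002, -1.0]]
wrist_force: [-0.2, -2.7, 6.0]
gripper_width: 0.0299
finger_force: 10.0
```

Request:
carry_out --plan '[{"tx": 0, "ty": 0.002, "tz": 0, "rx": 0, "ry": 0, "rz": 0}, {"tx": 0, "ty": 0, "tz": 0, "rx": 0, "ry": 0, "rz": 0}]'

```text
time: 58.08
position: [0.5444, -0.0263, 0.1366]
orientation: [[-0.994, -0.111, 0.004], [-0.111, 0.994, -0.004], [-0.003, -0.005, -1.0]]
wrist_force: [1.3, -13.2, 5.6]
gripper_width: 0.0298
finger_force: 10.0
```

Request:
carry_out --plan '[{"tx": 0, "ty": 0.002, "tz": 0, "rx": 0, "ry": 0, "rz": 0}, {"tx": 0, "ty": 0, "tz": 0, "rx": 0, "ry": 0, "rz": 0}, {"tx": 0, "ty": 0, "tz": 0, "rx": 0, "ry": 0, "rz": 0}]'

```text
time: 58.45
position: [0.5443, -0.0257, 0.1366]
orientation: [[-0.994, -0.111, 0.004], [-0.111, 0.994, -0.006], [-0.003, -0.006, -1.0]]
wrist_force: [0.7, -19.9, 5.4]
gripper_width: 0.0307
finger_force: 10.0
```

Request:
carry_out --grip 0.05 --plan '[{"tx": 0, "ty": 0, "tz": 0, "rx": 0, "ry": 0, "rz": 0}, {"tx": 0, "ty": 0, "tz": 0, "rx": 0, "ry": 0, "rz": 0}, {"tx": 0, "ty": -0.003, "tz": 0, "rx": 0, "ry": 0, "rz": 0}, {"tx": 0, "ty": 0, "tz": -0.05, "rx": 0, "ry": 0, "rz": 0}, {"tx": 0, "ty": 0, "tz": -0.06, "rx": 0, "ry": 0, "rz": 0}]'

```text
time: 59.08
position: [0.5419, -0.0248, 0.2451]
orientation: [[-0.994, -0.11, -0.004], [-0.11, 0.994, 0.0], [0.004, 0.001, -1.0]]
wrist_force: [0.6, 0.2, -0.1]
gripper_width: 0.0499
finger_force: 0.0
```

Request:
carry_out --plan '[{"tx": 0.02, "ty": 0.05, "tz": -0.02, "rx": 0, "ry": 0, "rz": 0}, {"tx": 0.02, "ty": 0.05, "tz": 0, "rx": 0, "ry": 0, "rz": 0}, {"tx": 0.02, "ty": 0.05, "tz": 0, "rx": 0, "ry": 0, "rz": 0}, {"tx": 0, "ty": 0.05, "tz": 0, "rx": 0, "ry": 0, "rz": 0}, {"tx": 0, "ty": 0, "tz": 0, "rx": 0, "ry": 0, "rz": 0}]'

```text
time: 59.7
position: [0.4606, 0.1698, 0.2653]
orientation: [[-0.993, -0.114, 0.0], [-0.114, 0.993, 0.0], [-0.0, 0.0, -1.0]]
wrist_force: [0.1, 0.1, 0.2]
gripper_width: 0.0495
finger_force: 0.0
```

```bash
python3 - <<'E'
from see import *
f=ctrl.grab_frame('top'); g=ctrl.grab_frame('scene')
a=cv2.resize(f['img'][160:360,240:540],(600,400),interpolation=2); b=cv2.resize(g['img'][190:280,270:420],(600,360),interpolation=2)[:200]
b=cv2.resize(g['img'][200:300,280:430],(300,200),interpolation=2)
c=cv2.resize(g['img'][340:440,310:460],(300,200),interpolation=2)
save(dict(img=np.vstack([a,np.hstack([b,c])])),'pics/f.png'); plan([])
E
```

```text
t 59.8 pos [461.1 167.4 265. ] phi 96.41 tilt [-0.0004 -0.0005] F [ 0.5  0.3 -0.2] w 0.0499
```

View pics/f.png

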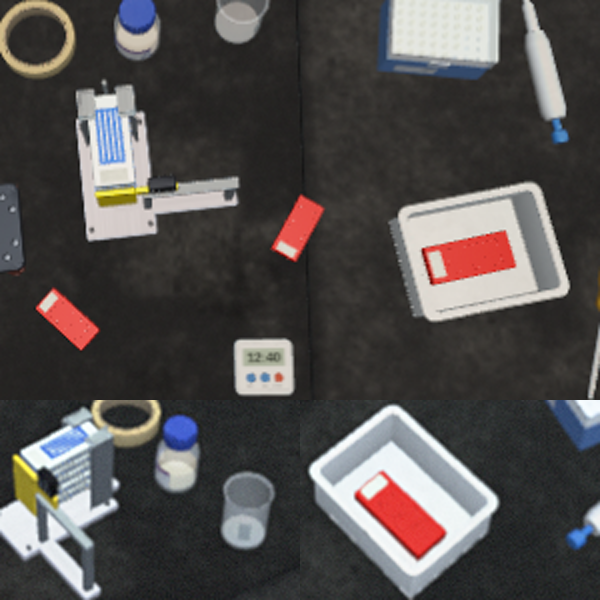

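The picture shows all five cassettes stacked home, with the keeper closed across the mouth at (115,195). The red block lies flat in the tub at (470,257), and the bystanders have not moved.

```bash
python3 -c "
from workcell import ctrl; print(ctrl.job_done())"
```

```text
the job is handed in; nothing more can be done
None
```

The job is handed in at about 60 s: the red transport block is in the tub, all five cassettes are home in the magazine, the keeper is fully closed behind them, and the bottle, beaker, tape and timer were not moved.

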